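# Hang up the meter and plug in its probe

### The job

Set up the check station: hang the yellow meter by its carrying handle on the station's double hook, both hooks taking the handle bar, and let it hang freely. Then move the red test probe from its parking block into the red terminal, pushed fully home. Never tip the meter over, and do not disturb the flux tin, the dropper bottle or the solder spool.

Things in the scene. Friction and masses are not known exactly. Their poses are not given: they have to be found in the camera images.
- station: fixed station: base 8 mm thick, grey back panel 160 wide, 410 high, 68 mm behind (+x of) the hook troughs: it blocks an upright gripper there, so lean the tool back to the robot by 20 to 40 deg. Two upturned hooks of 8 mm rod at y = -40 and 40, open to -x. Terminal blocks 36x36, tops at z = 48: black at (10, -130), red at (10, -180). Origin on the worktop under the middle of the troughs
- hook_seat (a point): point midway between the two hook troughs, 225 mm above the worktop, where the middle of the handle bar (its axis) lies when hung; axes as station (x to the panel). Troughs about 20 mm wide; hook tips, with black 11 mm balls, end 25 mm higher and 20 mm in front (-x)
- red_terminal (a point): centre of the mouth of the red terminal's opening, which points up: 10.5 mm across, 32 mm deep, slightly chamfered; 48 mm above the worktop; axes as station
- meter: loose yellow meter, black rubber ends, body 70x130x76 mm (x, y, z), about 0.42 kg, display on the -x face, stands upright on the worktop; steel carrying handle: round bar of 10 mm along y, its axis 140 mm above the underside, clear length 114 mm between the uprights, 59 mm clear above the body. Origin: centre of its underside, z up
- meter_handle (a point): middle of the axis of the meter's handle bar; axes as meter (bar along y)
- probe_rest: fixed grey parking block 46x46x40 mm with an upright opening in which the probe stands at the start. Origin: centre of its underside
- probe: loose red test probe standing upright, 88 mm long, 50 g: brass pin of 8 mm from z = 0 to 28, black collar of 22 mm from z = 28 to 33 (rests on the block's top when fully in), red round grip of 16 mm from z = 33 to 88. Origin: the pin's tip; z along the probe to the grip
- probe_tip (a point): tip of the probe's brass pin (its origin)
- flux_tin: loose white flux tin, 49 mm across, 33 high, to be left alone; origin centre of underside
- dropper: loose slim white dropper bottle, 36 mm across, 118 high, to be left alone; origin centre of underside
- solder_spool: loose spool of solder with blue ends, 51 mm across, 46 high, to be left alone; origin centre of underside
Not all that is in view belongs to the job. Leave any blue or orange look-alike of the probe alone.

How it is judged:
By the outcome, as a careful person would: the job done as asked, in the order asked, and still so for the second after the job is handed in, with the robot touching nothing.
It also fails if it takes over 72 s, if anything falls off the work surface, if the arm or the gripper's body presses on something with over 40 N, if the wrist force passes 120 N, or if a joint passes its speed limit or range.

### The arm

A 6-joint arm with a two-finger parallel gripper is mounted at the origin on a cart in front of the work surface, level with it; the furniture and walls round the work are solid. World frame = base frame: x ahead of the robot, y to its left, z up, the work surface at z = 0. Lengths are in mm, angles in rad, forces in N, time in s.
With the tool pointing down it reaches from about 300 to 1000 mm from the base axis. Payload 5.1 kg.
Tool frame: the origin (TCP) lies at the very end of the fingers, on their centre line; the grasp point (between the pads) lies r.pinch_z behind it (r.pinch_z is the distance from the TCP to the grasp point, in mm); z points along the fingers, x is the direction in which the jaws open and shut, and the axes are right-handed (so a half turn about z gives the same grasp; the last joint's range is limited). The gripper opens to 95 mm and grips with 3 to 60 N. Pads are 20 mm wide; open, the fingers measure 119 mm over their backs; the gripper's body (75 mm by 180 mm) begins 59 mm behind the grasp point.
Start: joints at [1.143, 0.124, 1.65, -0, 1.367, -0.083], TCP at [219.726, 611.723, 214.656] pointing down, gripper open.
Joint ranges: [-2.61, 2.61], [-1.02, 2.33], [0.03, 2.71], [-1.35, 4.49], [0.32, 2.68], [-2.91, 2.91]. Speed limits (rad/s): [2.57, 2.57, 3.14, 3.14, 3.14, 3.14].

### API

Orientations are given as a unit quaternion [w, x, y, z].
In Python, from rig import status, vision, r gives the robot as it stands.
- The arm moves only by the shell command python3 -m crank 'ROWS'. ROWS is text: rows parted by semicolons, each of 7 numbers parted by spaces: the opening, from -1 (shut) to 1 (fully open), so that 0 is half open, then the shift along the tool's x, y, z in cm, then the turn, a rotation vector about the tool's x, y, z in degrees. In form: fingers tx ty tz rx ry rz; .... A call has 1 to 20 rows; each row shifts and turns the pose as measured when the row begins, along the tool's axes as they then stand; what a row does not reach is not made up. A row lasts 1/8 s, in which the tool goes at most 62.5 mm and 10.7 degrees, less where a joint would pass 70% of its speed; a pose out of reach is approached as far as the arm can. A call with a gripper value outside its range is refused whole. The fingers move at their own pace and stop on an object; the grip force is fixed at half the most. Time passes only in rows, so rows that do not move let the fingers close. It gives the time, the measured TCP pose, the force and the opening at its end, in the units of the state.
- status.read_state(): the state, without advancing time (a new reading comes with each control period).
- vision.capture(name): name is "scene" or "side" or "wrist"; returns the picture (480x640x3 uint8, red, green, blue); there is no depth.
- vision.camera_params(name): a dict with "fov_y" (degrees; the focal length in pixels is half the picture's height over the tangent of half this angle, whatever the lens; pixels are square), "cx", "cy" (the principal point, pixels), "camera_from_world" (4x4, takes a point from world to camera coordinates). Camera axes: x right, y down, z forward; pixel columns grow to the right and rows downward; lengths in mm; the calibration is good to about 2 mm. A picture is of the moment at which its call begins: read the wrist's pose just before it. camera_params takes no time and is no camera call; for the wrist camera it gives the pose at the moment of the call.
- r.finish_job(): hands the job in, once; it reports no verdict.
Trained networks look in the newest picture that a camera, given by its name, has taken for a name from the list of things; names that differ only in an ending like _2 or _b are one class to them, and where a whole thing is asked for, a point or a joint stands for the part that bears it (a point fixed in the world has none). Each returns a list of dicts, best first, with "confidence" (0 to 1); they miss things now and then, are a little off and sometimes report something else, mostly with a low value. They report only what shows in the picture. A call takes as long as a camera call. They do not tell look-alikes from the thing itself.
- vision.boxes_of(camera, name): "pixel" ([column, row] in pixels, amid what is visible of it).
The state is a dict: "clock": time; "joints": joint angles; "qvel": joint speeds; "joint_torque": joint torques, N m; "tcp_pos": TCP position; "ee_rot": TCP orientation; "ft_force": force on the tool from outside, world axes, zero at the start; "ft_torque": the same for the moment, N m; "finger_gap": opening from 0.0 (shut) to 1.0 (fully open).
Only numpy, scipy, OpenCV 4.12 (cv2) and the standard library are available. Lean on these libraries where they do the work, as an engineer would, in place of code of your own. Each camera call takes 0.05 s, during which the arm holds its last target.

## Working session

There is one attempt and no reset: what is moved stays moved. The work goes in short steps, Python scripts to look and compute and a shell command to move; the robot and the scene stay as the last step left them, time stands still between calls to the robot, and variables do not carry over. Pictures are saved under pics/ and viewed, and the job is handed in when it is done.

```bash
ls; mkdir -p pics; python3 - <<'E'
from rig import status, vision, r
import cv2
print(status.read_state()); print(r.pinch_z)
for n in ["scene","side","wrist"]:
    im=vision.capture(n); cv2.imwrite(f"pics/a_{n}.png",im[:,:,::-1])
    p=vision.camera_params(n); print(n,p)
    for t in ["meter","meter_handle","hook_seat","red_terminal","probe","probe_rest","probe_tip","station","flux_tin","dropper","solder_spool"]:
        if n!="wrist":
            print(n,t,[(d["pixel"],round(d["confidence"],2)) for d in vision.boxes_of(n,t)])
print(status.read_state()["clock"])
E
```

```text
pics
{'clock': 0.0, 'joints': array([ 1.14338634e+00,  1.24524241e-01,  1.65165643e+00, -3.39290388e-05,
        1.36753605e+00, -8.25581462e-02]), 'qvel': array([-0.00035095, -0.00180643,  0.00023226, -0.00117681, -0.0003239 ,
       -0.00087575]), 'joint_torque': array([-8.67014514e-04, -4.17602170e+01, -3.59930885e+01,  7.73414550e-02,
        4.94122901e-02, -1.81324767e-04]), 'tcp_pos': array([219.47816383, 611.13498982, 213.38507576]), 'ee_rot': array([ 5.51602576e-04,  8.17939257e-01,  5.75303610e-01, -9.07705083e-04]), 'ft_force': array([-0.01688006, -0.23486755, -0.05573123]), 'ft_torque': array([-0.03843191,  0.00387018, -0.02831018]), 'finger_gap': 0.9957636245803265}
18.8
scene {'fov_y': 43.38104880900562, 'cx': 312.6886286408777, 'cy': 245.77697176565923, 'camera_from_world': array([[ 6.25626893e-01, -7.79857136e-01, -2.03429972e-02,
        -3.74500828e+02],
       [-4.67845602e-01, -3.54198774e-01, -8.09730647e-01,
         3.40674350e+02],
       [ 6.24268759e-01,  5.16106651e-01, -5.86449010e-01,
         8.90566590e+02],
       [ 0.00000000e+00,  0.00000000e+00,  0.
[... 1579 characters left out ...]
9.4, 291.8], 0.67), ([290.0, 312.5], 0.55)]
side station [([340.7, 244.9], 0.93)]
side flux_tin [([399.5, 295.9], 0.69)]
side dropper [([443.5, 343.5], 0.7), ([274.7, 306.6], 0.49)]
side solder_spool [([419.2, 319.0], 0.61), ([332.3, 367.3], 0.4)]
wrist {'fov_y': 59.12494218923683, 'cx': 318.1648507304724, 'cy': 236.4719169511092, 'camera_from_world': array([[ 3.36665858e-01,  9.41624091e-01,  4.15227521e-04,
        -6.50382378e+02],
       [ 9.12362691e-01, -3.26312825e-01,  2.47212986e-01,
        -2.91231589e+01],
       [ 2.32917197e-01, -8.28493339e-02, -9.68961076e-01,
         3.90370607e+02],
       [ 0.00000000e+00,  0.00000000e+00,  0.00000000e+00,
         1.00000000e+00]])}
1.25
```

View pics/a_scene.png

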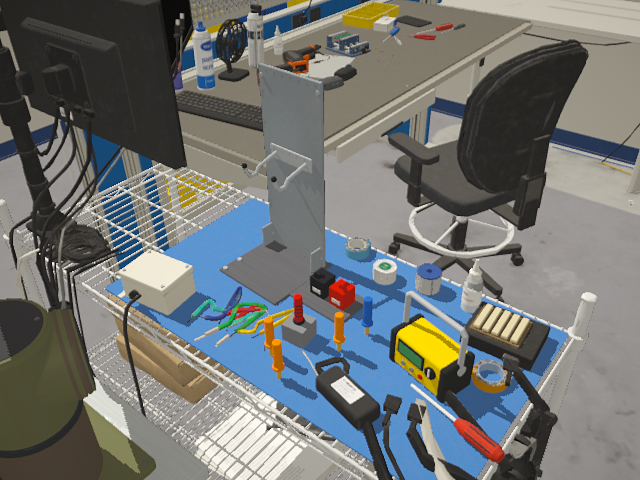

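View pics/a_side.png

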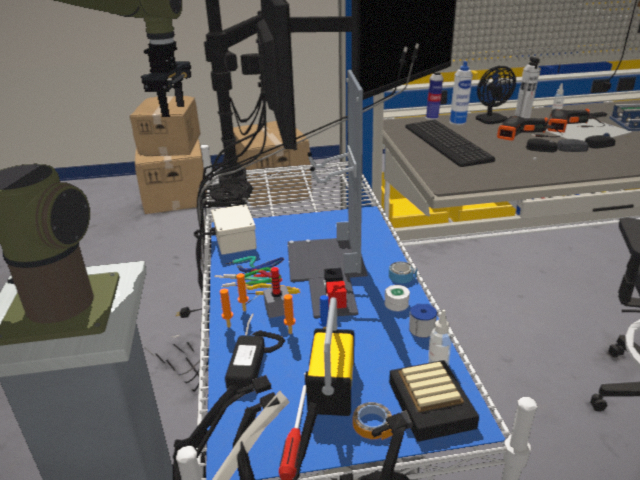

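View pics/a_wrist.png

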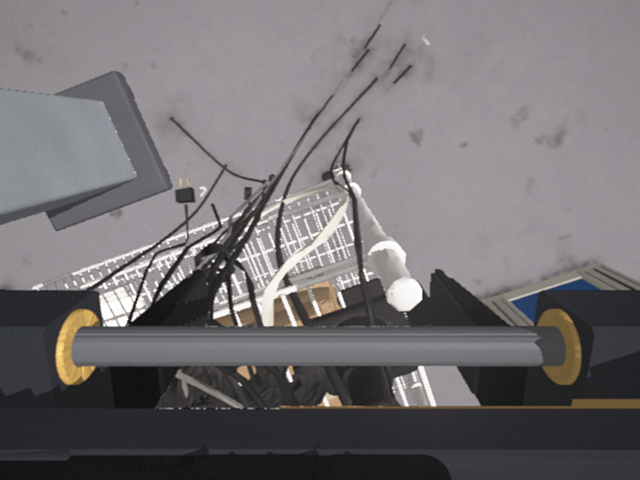

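```bash
cat > h.py <<'E'
import numpy as np, cv2
from rig import status, vision, r
P={n:vision.camera_params(n) for n in ["scene","side"]}
def KP(n,p=None):
    p=p or P[n]; f=240/np.tan(np.radians(p["fov_y"]/2))
    return np.array([[f,0,p["cx"]],[0,f,p["cy"]],[0,0,1]]), p["camera_from_world"]
def proj(n,X,p=None):
    K,T=KP(n,p); X=np.atleast_2d(X); c=X@T[:3,:3].T+T[:3,3]; u=c@K.T; return u[:,:2]/u[:,2:]
def ray(n,uv,p=None):
    K,T=KP(n,p); R=T[:3,:3]; d=R.T@np.linalg.inv(K)@np.array([*uv,1.]); return -R.T@T[:3,3], d/np.linalg.norm(d)
def onz(n,uv,z,p=None):
    o,d=ray(n,uv,p); return o+d*(z-o[2])/d[2]
def tri(obs):  # list of (cam,uv[,p])
    A=np.zeros((3,3));b=np.zeros(3)
    for ob in obs:
        o,d=ray(*ob); M=np.eye(3)-np.outer(d,d); A+=M; b+=M@o
    X=np.linalg.solve(A,b); return X,[np.round(proj(ob[0],X,*ob[2:])[0]-ob[1],1) for ob in obs]
E
python3 - <<'E'
import cv2
def crop(n,x,y,w,h,s,o):
    im=cv2.imread(f"pics/a_{n}.png")[y:y+h,x:x+w]; cv2.imwrite(o,cv2.resize(im,None,fx=s,fy=s,interpolation=cv2.INTER_CUBIC))
crop("scene",375,280,110,125,4.8,"pics/c1.png")
crop("side",295,290,70,130,4.6,"pics/c2.png")
crop("scene",215,50,160,270,2.2,"pics/c3.png")
crop("side",205,60,210,280,2.1,"pics/c4.png")
a=[cv2.imread(f"pics/c{i}.png") for i in (1,2,3,4)]
def hc(p,q):
    h=max(p.shape[0],q.shape[0]); 
    return cv2.hconcat([cv2.copyMakeBorder(t,0,h-t.shape[0],0,0,0) for t in (p,q)])
cv2.imwrite("pics/c12.png",hc(a[0],a[1])[:600,:]);cv2.imwrite("pics/c34.png",hc(a[2],a[3])[:600,:800])
crop("scene",235,280,160,110,5,"pics/c5.png")
E
```

```text
(no output)
```

View pics/c12.png

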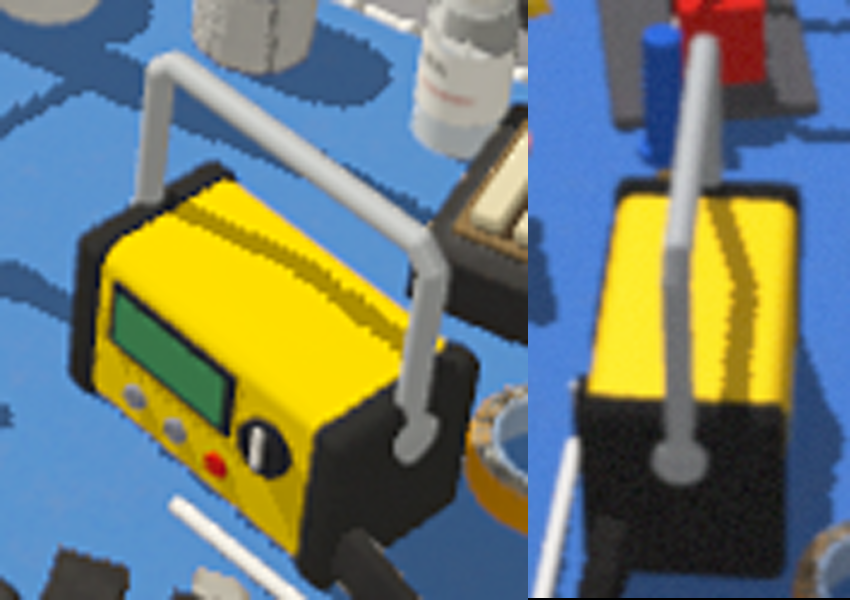

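View pics/c34.png

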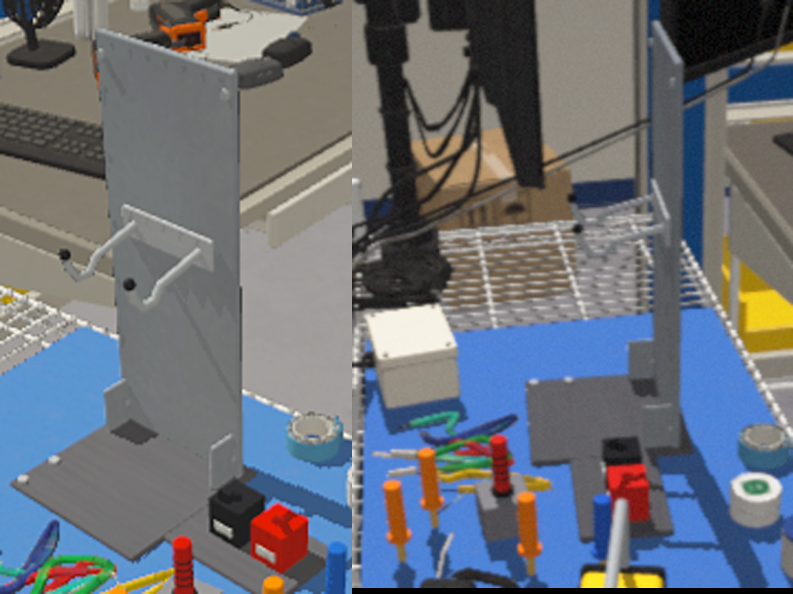

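View pics/c5.png

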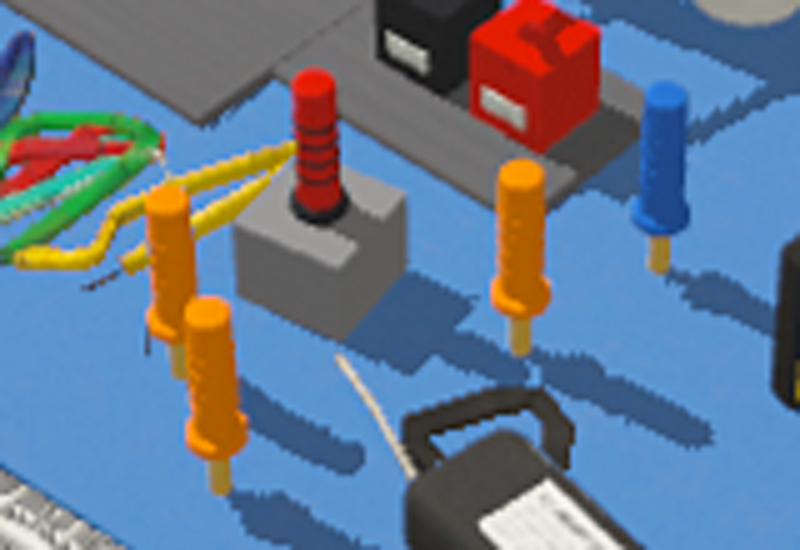

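```bash
python3 - <<'E'
from h import *
np.set_printoptions(precision=1,suppress=True)
F={"ballF":((244.1,165.9),(309.3,154.3)),"ballN":((273.2,179.5),(312.1,169)),
"hF":((409.4,293.5),(333.9,300.)),"hN":((464.6,333.5),(327.4,343.)),
"probetop":((298.3,296),((499-352)/2.1+205,442/2.1+60)),
"collar":((298.8,321),((500-352)/2.1+205,488/2.1+60)),
"redtermtop":((235+537/5,280+35/5),((628-352)/2.1+205,476/2.1+60)),
"panelTopNear":((215+237/2.2,50+72/2.2),((665-352)/2.1+205,28/2.1+60)),
}
for k,(a,b) in F.items(): print(k,*tri([("scene",np.array(a)),("side",np.array(b))]))
for n,uv,z in [("scene",(387,281),0),("scene",(429,291),0),("scene",(472,308),0),("scene",(271,355),0)]: print(onz(n,uv,z))
for k,uv in {"or1":(235+178/5,280+375/5),"or2":(235+222/5,280+490/5),"or3":(235+521/5,280+350/5),"blue":(235+658/5,280+268/5)}.items(): print(k,onz("scene",uv,0))
E
```

```text
ballF [544.5 117.6 243.7] [array([-0. , -0.6]), array([-0.1,  0.5])]
ballN [539.   38.6 243. ] [array([-0. , -0.4]), array([-0.1,  0.3])]
hF [ 526.8 -266.9  136.2] [array([-0.1, -0.5]), array([-0.2,  0.4])]
hN [ 494.9 -382.6  142.3] [array([-0.4, -2.7]), array([-1.1,  2.6])]
probetop [442.1 -95.8  97.4] [array([0. , 0.4]), array([ 0.1, -0.3])]
collar [438.4 -97.3  44.6] [array([-0.1, -0.9]), array([-0.3,  0.8])]
redtermtop [ 559.7 -105.3   47.5] [array([-0.1, -0.7]), array([-0.3,  0.7])]
panelTopNear [607.6 -26.6 432.3] [array([ 0.5, -8. ]), array([-2.1,  7.3])]
[ 675.2 -134.8    0. ]
[ 699.6 -219.1    0. ]
[ 705.4 -310.7    0. ]
[374.  -84.4   0. ]
or1 [373.6 -83.9   0. ]
or2 [ 342.7 -132.     0. ]
or3 [ 458.4 -173.7    0. ]
blue [ 522.9 -189.     0. ]
```

```bash
python3 - <<'E'
from h import *
np.set_printoptions(precision=1,suppress=True)
from scipy.optimize import least_squares
def Rz(a): return np.array([[np.cos(a),-np.sin(a),0],[np.sin(a),np.cos(a),0],[0,0,1]])
# station: balls, terminal top centre, base plate front-left corner etc
obs=[("scene",(-20,40,'b'),(244.1,165.9)),("side",(-20,40,'b'),(309.3,154.3)),("scene",(-20,-40,'b'),(273.2,179.5)),("side",(-20,-40,'b'),(312.1,169)),
("scene",(10,-180,48),(342.4,287)),("side",(10,-180,48),(336.4,286.7)),
("scene",(68,-80,410),(322.7,82.7)),("scene",(68,80,410),(260,64.5))]
def f(p,full=False):
    out=[]
    for n,X,uv in obs:
        X=np.array([X[0],X[1],p[3] if X[2]=='b' else X[2]],float)
        out.append(proj(n,Rz(p[2])@X+[p[0],p[1],0])[0]-uv)
    return np.array(out) if full else np.ravel(out)
s=least_squares(f,[561,76,-.07,245],loss="soft_l1"); print(s.x,np.degrees(s.x[2])); print(f(s.x,True))
st=s.x
# meter
mo=[("scene",(0,61,140),(409.4,293.5)),("scene",(0,-61,140),(464.6,333.5)),("side",(0,61,140),(333.9,300)),("side",(0,-61,140),(327.4,343))]
def g(p,full=False):
    out=[proj(n,Rz(p[2])@np.array(X,float)+[p[0],p[1],0])[0]-uv for n,X,uv in mo]
    return np.array(out) if full else np.ravel(out)
m=least_squares(g,[511,-325,-.27]); print(m.x,np.degrees(m.x[2])); print(g(m.x,True)); m=m.x
np.save("fit.npy",np.array([*st,*m]))
# overlay
for n in ("scene","side"):
    im=cv2.imread(f"pics/a_{n}.png")
    def dl(T,pts,col):
        pts=[Rz(T[2])@np.array(q,float)+[T[0],T[1],0] for q in pts]
        u=proj(n,np.array(pts)); cv2.polylines(im,[np.round(u*16).astype(np.int32)],False,col,1,cv2.LINE_AA,4)
    for z in (0,76): dl(m,[(-35,-65,z),(35,-65,z),(35,65,z),(-35,65,z),(-35,-65,z)],(255,0,255))
    dl(m,[(0,-62,76),(0,-62,140),(0,62,140),(0,62,76)],(0,0,255))
    for y in(-40,40): dl(st,[(-20,y,250),(-20,y,240),(-5,y,225),(0,y,225),(68,y,240)],(0,0,255))
    dl(st,[(68,-80,0),(68,-80,410),(68,80,410),(68,80,0)],(0,255,255))
    dl(st,[(-8,-198,48),(28,-198,48),(28,-162,48),(-8,-162,48),(-8,-198,48),(-8,-198,8)],(0,255,0))
    cv2.imwrite(f"pics/o_{n}.png",im)
a=cv2.imread("pics/o_scene.png")[60:410,210:500];b=cv2.imread("pics/o_side.png")[60:410,205:465]
cv2.imwrite("pics/ov.png",cv2.resize(cv2.hconcat([a,b]),None,fx=1.45,fy=1.45,interpolation=cv2.INTER_CUBIC))
print("mon",tri([("scene",np.array((185,166.))),("side",np.array((292,148.)))]))
print(tri([("scene",np.array((181,0.))),("side",np.array((262,0.)))]))
E
```

```text
[561.6  73.6  -0.1 244.5] -4.229704615529393
[[ 1.  -0.5]
 [ 0.1  0.6]
 [ 1.2 -0.4]
 [-0.1  0.3]
 [ 0.  -0.3]
 [-0.8  0.9]
 [-0.7  0.2]
 [-1.6 -1.9]]
[ 510.8 -324.8   -0.3] -14.958244450219945
[[-0.5 -2.4]
 [ 0.1 -1.3]
 [-0.5 -1.8]
 [-0.8  4.3]]
mon (array([522.3, 268.8, 204.4]), [array([-0. , -0.5]), array([-0.1,  0.4])])
(array([470. , 143.7, 553.1]), [array([0. , 1.6]), array([ 0.2, -1.3])])
```

View pics/ov.png

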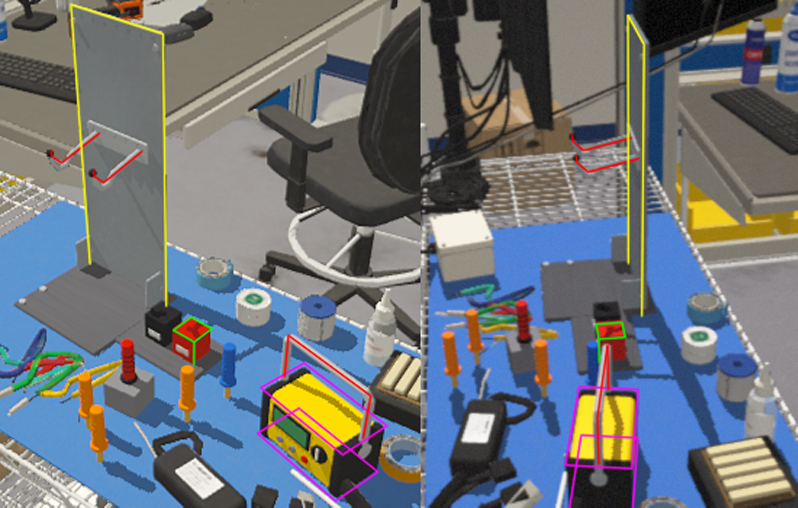

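```bash
python3 - <<'E'
from h import *
np.set_printoptions(precision=1,suppress=True)
for n in P: print(n, ray(n,(320,240))[0])
a=cv2.imread("pics/a_scene.png")[0:280,0:250];b=cv2.imread("pics/a_side.png")[0:240,130:400]
a=cv2.resize(a,None,fx=1.5,fy=1.5);b=cv2.resize(b,None,fx=1.5,fy=1.5)
b=cv2.copyMakeBorder(b,0,a.shape[0]-b.shape[0],0,0,0)
cv2.imwrite("pics/mon.png",cv2.hconcat([a,b]))
E
```

```text
scene [-162.3 -631.   790.5]
side [  401.9 -1000.1   681.4]
```

View pics/mon.png

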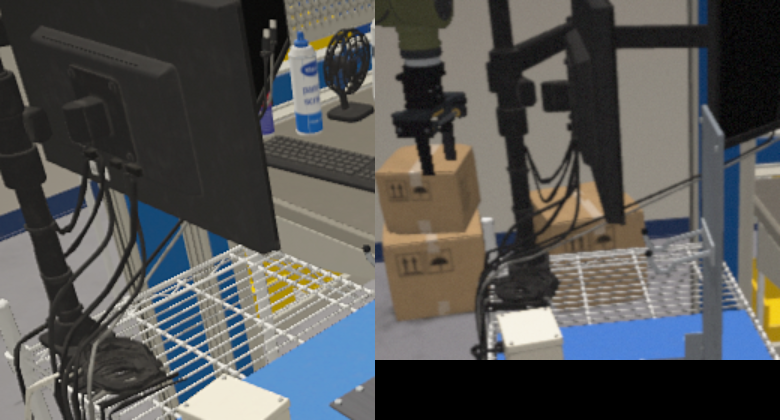

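```bash
python3 - <<'E'
from h import *
np.set_printoptions(precision=1,suppress=True)
A=np.array
print("polebase",onz("side",(232,185),0),onz("scene",(50,232),0))
print("pole",tri([("scene",A((15.,115))),("side",A((218,72.)))]),tri([("scene",A((36.,180))),("side",A((222.,130)))]))
print("mon2",tri([("scene",A((17.,103))),("side",A((268,100.)))]))
E
```

```text
polebase [363.1 548.    0. ] [350.4 590.2   0. ]
pole (array([355. , 571.8, 312.2]), [array([-0.4, -7.6]), array([-1.4,  5.5])]) (array([349.5, 566. , 157.4]), [array([-0.2, -3.7]), array([-0.8,  2.7])])
mon2 (array([516.2, 931.5, 158.6]), [array([1.2, 7.4]), array([ 1. , -5.5])])
```

```bash
python3 -m crank '0.1 -5 0 -1 0 0 0; 0.1 -5 0 -1 0 0 0; 0.1 -5 0 -1 0 0 0; 0.1 -5 0 -1 0 0 0; 0.1 -5 0 -1 0 0 0; 0.1 0 0 0 0 0 0'
```

```text
clock: 2.0
tcp_pos: [133.1, 370.4, 265.4]
ee_rot: [0.0, 0.818, 0.575, 0.0]
ft_force: [0.4, 0.7, 0.2]
finger_gap: 0.551
```

```bash
python3 -m crank '0.1 -0.4 5.8 0 0 0 8.5; 0.1 -0.4 5.8 0 0 0 8.5; 0.1 -0.4 5.8 0 0 0 8.5; 0.1 -0.4 5.8 0 0 0 8.5; 0.1 -0.4 5.8 0 0 0 8.5; 0.1 -0.4 5.8 0 0 0 8.5; 0.1 -0.4 5.8 0 0 0 8.5; 0.1 -0.4 5.8 0 0 0 8.5; 0.1 -0.4 5.8 0 0 0 8.5; 0.1 -0.4 5.8 0 0 0 8.5; 0.1 0 0 0 0 0 0'
```

```text
clock: 3.38
tcp_pos: [386.5, -111.9, 261.8]
ee_rot: [-0.002, 0.989, -0.15, 0.0]
ft_force: [1.2, -0.1, -0.2]
finger_gap: 0.552
```

```bash
cat >> h.py <<'E'
from scipy.spatial.transform import Rotation as Ro
def state():
    s=status.read_state(); q=s["ee_rot"]; return s["tcp_pos"],Ro.from_quat([q[1],q[2],q[3],q[0]]),s
def target(grasp,yaw,lean,back=0.,ahead=18.8):
    """yaw deg of tool x azimuth, lean deg; grasp point; back = retreat along tool"""
    R=Ro.from_euler("z",yaw,degrees=True)*Ro.from_matrix(np.diag([1.,-1,-1]))*Ro.from_euler("y",lean,degrees=True)
    return np.array(grasp,float)+R.apply([0,0,ahead-back]),R
def delta(T,R):
    p,Rc,s=state(); d=Rc.inv().apply(T-p)/10; rv=(Rc.inv()*R).as_rotvec(degrees=True)
    print("tool shift cm",np.round(d,2),"rot deg",np.round(rv,1),"| grip now",np.round(p-Rc.apply([0,0,18.8]),1),"F",np.round(s["ft_force"],1),"gap",round(s["finger_gap"]*95,1),"t",s["clock"])
E
python3 - <<'E'
from h import *
T,R=target((510.8,-324.8,140),-15,30,90); print(T); delta(T,R)
E
```

```text
[ 476.41304058 -315.58604199  201.66100875]
tool shift cm [14.65 16.8   5.92] rot deg [ 0.3 30.  -2.3] | grip now [ 386.4 -112.   280.6] F [ 1.2 -0.1 -0.2] gap 52.4 t 3.375
```

```bash
python3 -m crank '0.1 2.9 3.4 0 0 0 0; 0.1 2.9 3.4 0 0 0 0; 0.1 2.9 3.4 0 0 0 0; 0.1 2.9 3.4 0 0 0 0; 0.1 2.9 3.4 0 0 0 0; 0.1 0 0 0 0 10 0; 0.1 0 0 0 0 10 0; 0.1 0 0 0 0 10 -2;0.1 0 0 0 0 0 0'; python3 - <<'E'
from h import *
T,R=target((510.8,-324.8,140),-15,30,90); print(T); delta(T,R)
p=vision.camera_params("wrist"); im=vision.capture("wrist")[:,:,::-1].copy(); cv2.imwrite("pics/w1.png",im)
import pickle; pickle.dump(p,open("w1.pkl","wb"))
E
```

```text
clock: 4.5
tcp_pos: [490.2, -315.6, 246.7]
ee_rot: [0.03, 0.959, -0.12, 0.256]
ft_force: [-0.4, 0.9, -0.4]
finger_gap: 0.551
[ 476.41304058 -315.58604199  201.66100875]
tool shift cm [-3.4   0.35  3.24] rot deg [-0.6  0.1  0.6] | grip now [ 481.1 -313.4  263. ] F [-0.4  0.9 -0.4] gap 52.4 t 4.5
```

View pics/w1.png

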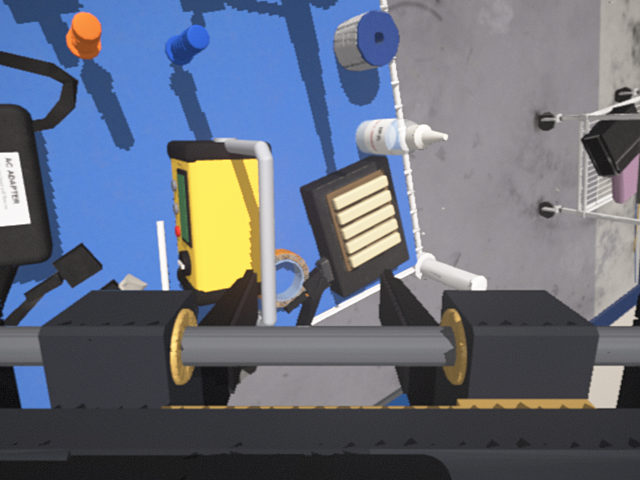

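```bash
cat > fitm.py <<'E'
from h import *
import pickle
from scipy.optimize import least_squares
np.set_printoptions(precision=1,suppress=True)
p=pickle.load(open("w1.pkl","rb"))
def Rz(a): return np.array([[np.cos(a),-np.sin(a),0],[np.sin(a),np.cos(a),0],[0,0,1]])
mo=[("scene",(0,62,138),(409.4,293.5),None),("scene",(0,-62,138),(464.6,333.5),None),("side",(0,62,138),(333.9,300),None),("side",(0,-62,138),(327.4,343),None)]
def tr(q,X): return Rz(q[2])@np.array(X,float)+[q[0],q[1],0]
def g(q,full=False):
    out=[proj(n,tr(q,X),pp)[0]-uv for n,X,uv,pp in mo]
    u=proj("wrist",[tr(q,(0,62,140)),tr(q,(0,-62,140))],p)
    # horizontal position at rows
    for row,col in ((170,265.5),(240,267),(310,269)):
        t=(row-u[0,1])/(u[1,1]-u[0,1]); out.append(np.array([u[0,0]+t*(u[1,0]-u[0,0])-col,0]))
    out.append(np.array([0,u[0,1]-146.]))
    return np.array(out) if full else np.ravel(out)
m=least_squares(g,[511,-325,-.27],loss="soft_l1").x; print(m,np.degrees(m[2])); print(g(m,True))
im=cv2.imread("pics/w1.png")
def dl(pts,col): cv2.polylines(im,[np.round(proj("wrist",[tr(m,x) for x in pts],p)*16).astype(np.int32)],False,col,1,cv2.LINE_AA,4)
for z in (0,76): dl([(-35,-65,z),(35,-65,z),(35,65,z),(-35,65,z),(-35,-65,z)],(255,0,255))
dl([(0,-62,76),(0,-62,140),(0,62,140),(0,62,76)],(0,0,255))
cv2.imwrite("pics/w1o.png",im)
np.save("m.npy",m)
T,R=target((m[0],m[1],140),np.degrees(m[2]),30,60); delta(T,R)
E
python3 fitm.py
```

```text
[ 511.3 -324.    -0.3] -14.72748812009964
[[-1.4 -2.1]
 [ 0.2 -0.5]
 [-0.3 -1.5]
 [-0.4  5.5]
 [ 0.2  0. ]
 [ 0.2  0. ]
 [-0.2  0. ]
 [ 0.   0.3]]
tool shift cm [-3.6  0.2  6.4] rot deg [-0.4 -0.   0.4] | grip now [ 482.5 -314.4  265.4] F [-0.2 -0.3  0.1] gap 52.3 t 4.55
```

View pics/w1o.png

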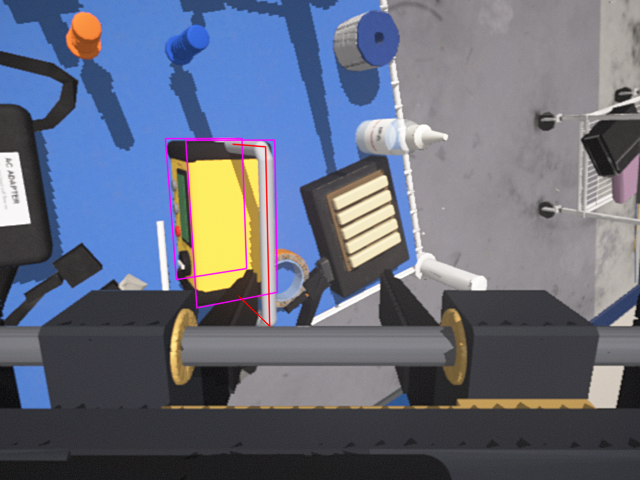

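```bash
python3 -m crank '0.1 -3.6 0.2 2 0 0 0.4; 0.1 0 0 4.4 0 0 0; 0.1 0 0 0 0 0 0'; python3 - <<'E'
from h import *
m=np.load("m.npy")
T,R=target((m[0],m[1],140),np.degrees(m[2]),30,0); delta(T,R)
E
```

```text
clock: 4.92
tcp_pos: [498.0, -319.6, 180.8]
ee_rot: [0.031, 0.958, -0.12, 0.259]
ft_force: [-0.4, 0.7, 0.2]
finger_gap: 0.551
tool shift cm [-0.84  0.12  6.11] rot deg [-0.4 -0.2  0.3] | grip now [ 488.8 -317.3  197. ] F [-0.4  0.7  0.2] gap 52.3 t 4.925
```

```bash
python3 -m crank '0.1 -0.9 0.1 0.6 0 0 0.3; 0.1 0 0 1.9 0 0 0; 0.1 0 0 1.9 0 0 0; 0.1 0 0 1.5 0 0 0; 0.1 0 0 0 0 0 0'; python3 - <<'E'
from h import *
m=np.load("m.npy")
T,R=target((m[0],m[1],140),np.degrees(m[2]),30,0); delta(T,R)
cv2.imwrite("pics/s2.png",vision.capture("side")[250:430,250:430,::-1]);cv2.imwrite("pics/w2.png",vision.capture("wrist")[:,:,::-1])
a=cv2.imread("pics/s2.png");b=cv2.imread("pics/w2.png")
cv2.imwrite("pics/sw2.png",cv2.hconcat([cv2.resize(a,(440,440),interpolation=cv2.INTER_CUBIC),cv2.resize(b[100:,100:540],(360,311))[0:0+311].repeat(1,0) if 0 else cv2.copyMakeBorder(cv2.resize(b[100:,100:540],(360,311)),0,129,0,0,0)]))
E
```

```text
clock: 5.55
tcp_pos: [524.6, -329.1, 133.8]
ee_rot: [0.033, 0.957, -0.12, 0.263]
ft_force: [-0.3, 0.1, -0.4]
finger_gap: 0.553
tool shift cm [-0.92 -0.16  0.63] rot deg [-0.2 -0.7  0.3] | grip now [ 515.3 -326.7  150. ] F [-0.3  0.1 -0.4] gap 52.6 t 5.55
```

View pics/sw2.png

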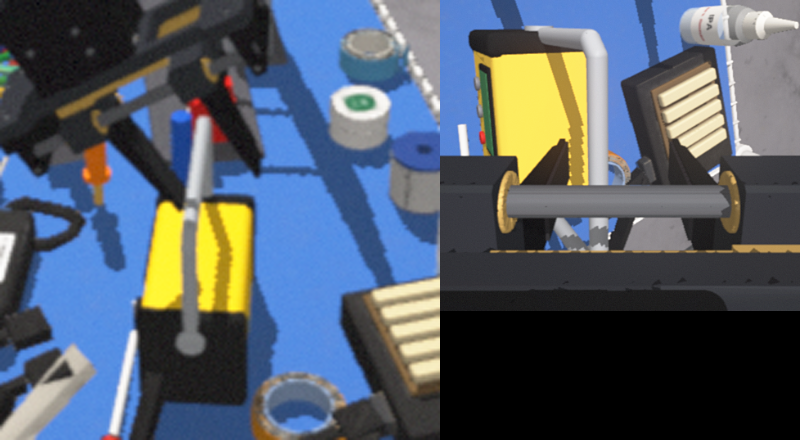

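```bash
python3 -m crank '0.1 -0.9 -0.15 0 0 0 0; 0.1 0 0 0.4 0 0 0; 0.1 0 0 0 0 0 0'; python3 - <<'E'
from h import *
m=np.load("m.npy")
T,R=target((m[0],m[1],140),np.degrees(m[2]),30,0); delta(T,R)
E
```

```text
clock: 6.02
tcp_pos: [519.2, -326.9, 128.4]
ee_rot: [0.035, 0.956, -0.12, 0.265]
ft_force: [0.5, 0.7, -0.1]
finger_gap: 0.549
tool shift cm [-0.15 -0.08  0.46] rot deg [-0.  -1.   0.4] | grip now [ 509.9 -324.5  144.5] F [ 0.5  0.7 -0.1] gap 52.2 t 6.025
```

```bash
python3 -m crank '0.1 -0.2 -0.1 0.5 0 -1 0.4; 0.1 0 0 0 0 0 0'; python3 - <<'E'
from h import *
m=np.load("m.npy")
T,R=target((m[0],m[1],140),np.degrees(m[2]),30,0); delta(T,R)
cv2.imwrite("pics/s2.png",cv2.resize(vision.capture("side")[250:430,250:430,::-1],(600,600),interpolation=cv2.INTER_CUBIC))
E
```

```text
clock: 6.28
tcp_pos: [520.4, -326.3, 123.0]
ee_rot: [0.033, 0.958, -0.124, 0.256]
ft_force: [-0.5, 0.5, 0.1]
finger_gap: 0.552
tool shift cm [ 0.05  0.01 -0.06] rot deg [-0.   0.1 -0.1] | grip now [ 511.3 -323.9  139.3] F [-0.5  0.5  0.1] gap 52.5 t 6.275
```

View pics/s2.png

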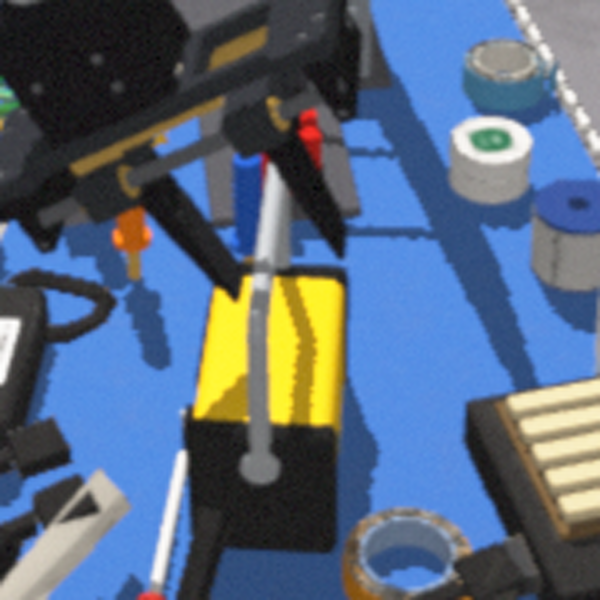

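Fingers straddle the bar. Close.

```bash
python3 -m crank '-1 0 0 0 0 0 0; -1 0 0 0 0 0 0; -1 0 0 0 0 0 0; -1 0 0 0 0 0 0; -1 0 0 0 0 0 0; -1 0 0 0 0 0 0'; python3 - <<'E'
from h import *
m=np.load("m.npy")
T,R=target((m[0],m[1],140),np.degrees(m[2]),30,0); delta(T,R)
E
```

```text
clock: 7.08
tcp_pos: [520.5, -326.4, 123.3]
ee_rot: [0.033, 0.958, -0.124, 0.256]
ft_force: [-0.1, 1.0, 0.6]
finger_gap: 0.095
tool shift cm [ 0.02  0.   -0.04] rot deg [-0.   0.1 -0. ] | grip now [ 511.4 -324.   139.6] F [-0.1  1.   0.6] gap 9.1 t 7.075
```

```bash
python3 -m crank '-1 0.8 0 -1.4 0 0 0; -1 1.5 0 -2.6 0 0 0; -1 2 0 -3.4 0 0 0; -1 2 0 -3.4 0 0 0; -1 2 0 -3.4 0 0 0; -1 0 0 0 0 0 0'; python3 - <<'E'
from h import *
cv2.imwrite("pics/s3.png",vision.capture("side")[:,:,::-1])
f=np.load("fit.npy");yaw=np.degrees(f[2]); print(f)
R2=Ro.from_euler("z",yaw,degrees=True)
T,R=target([440,-324,300],yaw,30); delta(T,R)
T,R=target([440,74,300],yaw,30); delta(T,R)
E
```

```text
clock: 7.82
tcp_pos: [518.2, -324.0, 287.7]
ee_rot: [0.029, 0.96, -0.125, 0.25]
ft_force: [0.4, -0.3, -4.1]
finger_gap: 0.102
[ 5.61553612e+02  7.35765282e+01 -7.38222719e-02  2.44498402e+02
  5.10767922e+02 -3.24798549e+02 -2.61070616e-01]
tool shift cm [-5.71  1.88 -3.12] rot deg [ 4.7  1.1 -9.4] | grip now [ 508.3 -320.8  300.5] F [-0.4  1.2 -4.5] gap 9.6 t 7.875
tool shift cm [-14.71 -36.61  -7.71] rot deg [ 4.7  1.1 -9.4] | grip now [ 508.3 -320.8  300.5] F [-0.4  1.2 -4.5] gap 9.6 t 7.875
```

View pics/s3.png

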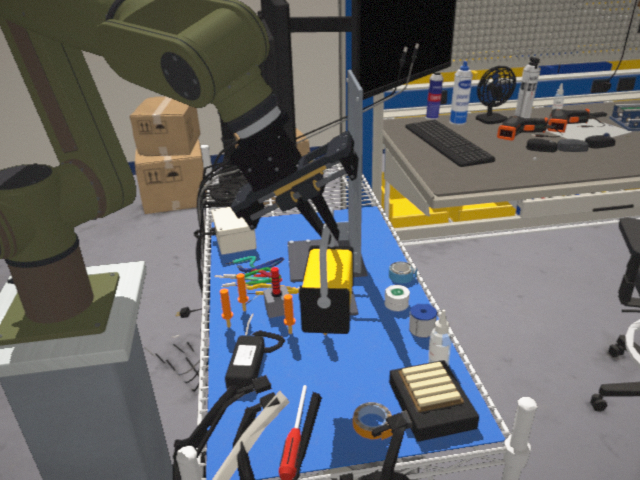

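```bash
python3 -m crank '-1 -2.9 0.9 -1.6 2.4 0.5 -4.7; -1 -2.9 0.5 -1.6 2.4 0.5 -4.7; -1 -1 -4 -0.5 0 0 0; -1 -1 -5 -0.5 0 0 0; -1 -1 -5 -0.5 0 0 0;-1 -1 -5 -0.5 0 0 0; -1 0 0 0 0 0 0'; python3 - <<'E'
from h import *
f=np.load("fit.npy");yaw=np.degrees(f[2])
T,R=target([440,74,300],yaw,30); delta(T,R)
E
```

```text
clock: 8.75
tcp_pos: [406.0, -120.4, 256.1]
ee_rot: [-0.003, 0.97, -0.037, 0.242]
ft_force: [-0.3, -1.1, -4.6]
finger_gap: 0.095
tool shift cm [  3.71 -19.69  -0.62] rot deg [-1.3  2.  -0.4] | grip now [ 397.1 -120.2  272.7] F [-0.3 -1.1 -4.6] gap 9.0 t 8.75
```

```bash
python3 -m crank '-1 1.5 -2.5 -0.6 -1.3 2 0; -1 0.7 -4.5 0 0 0 0; -1 0.7 -4.5 0 0 0 0; -1 0.7 -4.5 0 0 0 0; -1 0.3 -3 0 0 0 0; -1 0 0 0 0 0 0; -1 0 0 0 0 0 0'; python3 - <<'E'
from h import *
f=np.load("fit.npy");yaw=np.degrees(f[2])
T,R=target([f[0]-70,f[1],290],yaw,30); delta(T,R)
w=vision.camera_params("wrist")
cv2.imwrite("pics/s4.png",vision.capture("side")[:,:,::-1])
cv2.imwrite("pics/sc4.png",vision.capture("scene")[:,:,::-1])
cv2.imwrite("pics/w4.png",vision.capture("wrist")[:,:,::-1])
import pickle; pickle.dump(w,open("w4.pkl","wb"))
E
```

```text
clock: 9.62
tcp_pos: [447.5, 69.5, 259.1]
ee_rot: [0.009, 0.969, -0.042, 0.243]
ft_force: [0.5, -0.4, -4.1]
finger_gap: 0.096
tool shift cm [ 5.36 -0.8   1.21] rot deg [ 0.2  1.8 -0.6] | grip now [438.7  70.2 275.7] F [ 0.5 -0.4 -4.1] gap 9.1 t 9.625
```

View pics/s4.png

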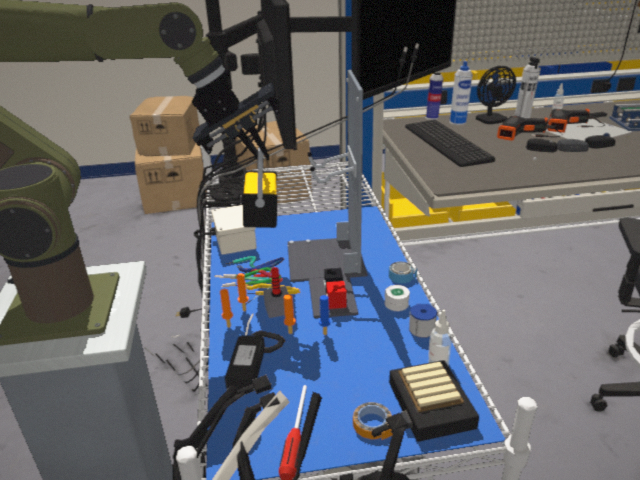

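View pics/w4.png

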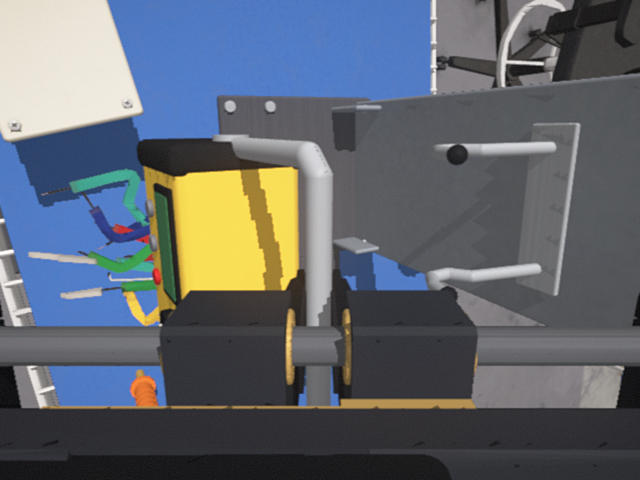

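View pics/sc4.png

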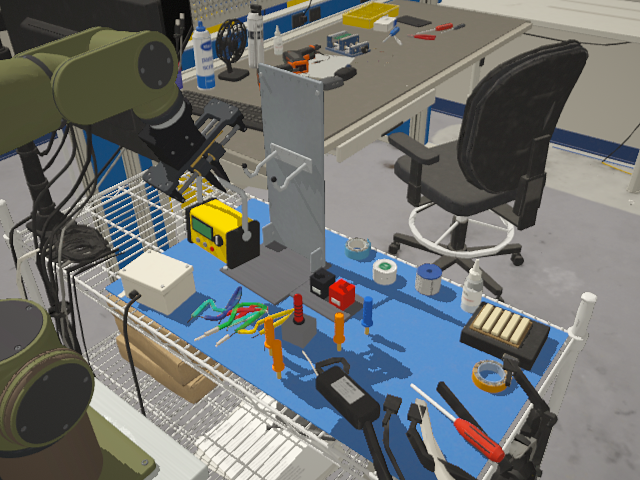

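```bash
python3 - <<'E'
from h import *; import pickle
np.set_printoptions(precision=1,suppress=True)
f=np.load("fit.npy"); w=pickle.load(open("w4.pkl","rb")); R=Ro.from_euler("z",f[2]).as_matrix()
for X in [(-20,40,244.5),(-20,-40,244.5),(68,80,410),(68,-80,410)]: print(X,R@X+[f[0],f[1],0],proj("wrist",R@X+[f[0],f[1],0],w))
print(tri([("wrist",np.array((457,155.)),w),("scene",np.array((244.1,165.9))),("side",np.array((309.3,154.3)))]))
print(tri([("wrist",np.array((452,293.)),w),("scene",np.array((273.2,179.5))),("side",np.array((312.1,169)))]))
E
```

```text
(-20, 40, 244.5) [544.6 114.9 244.5] [[458.3 160. ]]
(-20, -40, 244.5) [538.7  35.2 244.5] [[448.2 300.3]]
(68, 80, 410) [635.3 148.3 410. ] [[1178.1   31.3]]
(68, -80, 410) [623.5 -11.2 410. ] [[957.8 513.6]]
(array([544.4, 117.6, 243.7]), [array([ 0.1, -0. ]), array([-0. , -0.5]), array([-0.2,  0.5])])
(array([539.9,  39. , 243.5]), [array([-3.4,  0.1]), array([ 0.1, -0.8]), array([ 0.3, -0. ])])
```

```bash
python3 - <<'E'
from h import *
np.save("seat.npy",np.array([562,76.7,225]))
T,R=target([562-60,76.7,285],-4,33); delta(T,R)
E
python3 -m crank '-1 2.5 -0.6 0.4 0 2.5 -0.5; -1 2.5 0 0.4 0 2 0; -1 0 0 0 0 0 0'; python3 - <<'E'
from h import *
T,R=target([562,76.7,282],-4,33); delta(T,R)
E
```

```text
tool shift cm [ 6.   -1.27  2.24] rot deg [ 0.4  4.7 -1. ] | grip now [439.1  69.6 277. ] F [-0.1 -0.1 -3.5] gap 9.1 t 9.775
clock: 10.15
tcp_pos: [496.7, 67.2, 278.6]
ee_rot: [0.013, 0.958, -0.041, 0.283]
ft_force: [-0.3, 0.5, -5.0]
finger_gap: 0.098
tool shift cm [ 5.58 -1.53  5.08] rot deg [ 0.6  0.1 -0.7] | grip now [486.5  68.1 294.4] F [-0.3  0.5 -5. ] gap 9.3 t 10.15
```

```bash
python3 -m crank '-1 1.5 -1.5 1 0.6 0 -0.7; -1 1.7 0 1.1 0 0 0; -1 1.3 0 1 0 0 0; -1 0 0 0 0 0 0'; python3 - <<'E'
from h import *
T,R=target([562,76.7,282],-4,33); delta(T,R)
import pickle
a=vision.capture("side")[60:260,200:400,::-1];b=vision.capture("scene")[60:260,180:380,::-1]
cv2.imwrite("pics/s5.png",cv2.resize(cv2.hconcat([a,b]),(800,400),interpolation=cv2.INTER_CUBIC))
E
```

```text
clock: 10.65
tcp_pos: [548.1, 75.4, 271.6]
ee_rot: [0.01, 0.961, -0.037, 0.275]
ft_force: [-0.9, 0.1, -4.7]
finger_gap: 0.094
tool shift cm [ 1.75 -0.24  1.73] rot deg [ 0.2  1.  -0.3] | grip now [538.2  76.1 287.6] F [-0.9  0.1 -4.7] gap 9.0 t 10.65
```

View pics/s5.png

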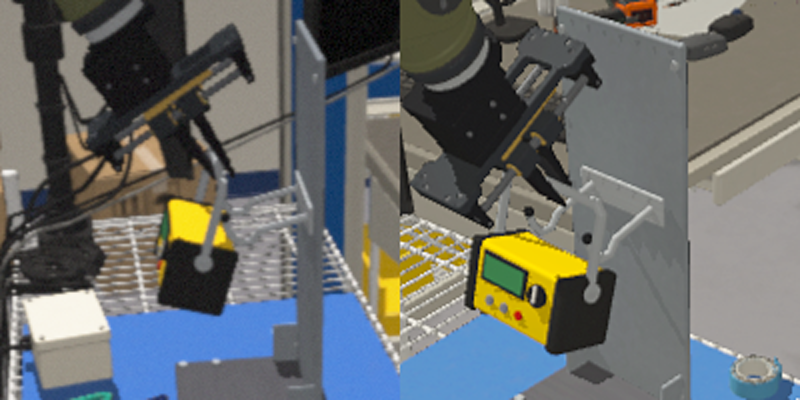

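```bash
python3 -m crank '-1 1.3 -0.2 1 0 0.5 0; -1 0.6 0 0.6 0 0.5 0; -1 0 0 0 0 0 0'; python3 - <<'E'
from h import *
T,R=target([562,76.7,225],-4,33); delta(T,R)
import pickle
w=vision.camera_params("wrist");pickle.dump(w,open("w6.pkl","wb"));cv2.imwrite("pics/w6.png",vision.capture("wrist")[:,:,::-1])
E
```

```text
clock: 11.12
tcp_pos: [569.3, 75.0, 265.4]
ee_rot: [0.011, 0.959, -0.036, 0.281]
ft_force: [0.3, 0.3, -7.3]
finger_gap: 0.097
tool shift cm [-2.8  -0.12  4.88] rot deg [ 0.2  0.3 -0.3] | grip now [559.2  75.8 281.2] F [ 0.3  0.3 -7.3] gap 9.2 t 11.125
```

View pics/w6.png

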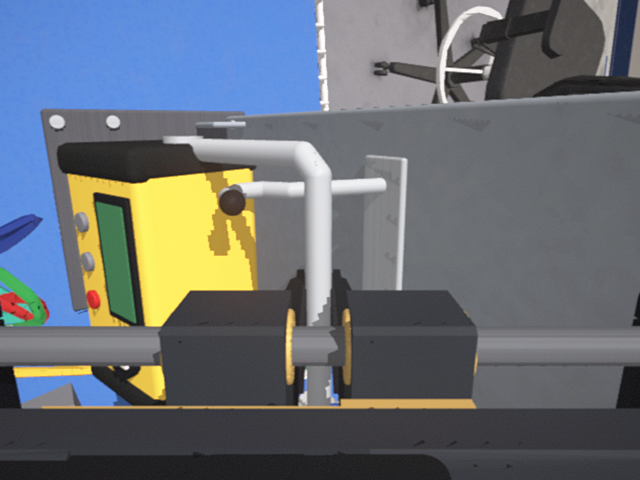

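```bash
python3 -m crank '-1 -0.7 0 1.5 0 0 0; -1 -0.7 0 1.2 0 0 0; -1 0 0 0 0 0 0'; python3 - <<'E'
from h import *
T,R=target([562,76.7,225],-4,33); delta(T,R)
a=vision.capture("side")[60:260,200:400,::-1];b=vision.capture("scene")[60:260,180:380,::-1]
cv2.imwrite("pics/s7.png",cv2.resize(cv2.hconcat([a,b]),(800,400),interpolation=cv2.INTER_CUBIC))
E
```

```text
clock: 11.55
tcp_pos: [573.5, 74.9, 236.3]
ee_rot: [0.011, 0.958, -0.036, 0.284]
ft_force: [-0.1, 1.0, -3.6]
finger_gap: 0.092
tool shift cm [-1.59 -0.1   2.19] rot deg [ 0.2 -0.1 -0.3] | grip now [563.2  75.7 252. ] F [-0.1  1.  -3.6] gap 8.8 t 11.55
```

View pics/s7.png

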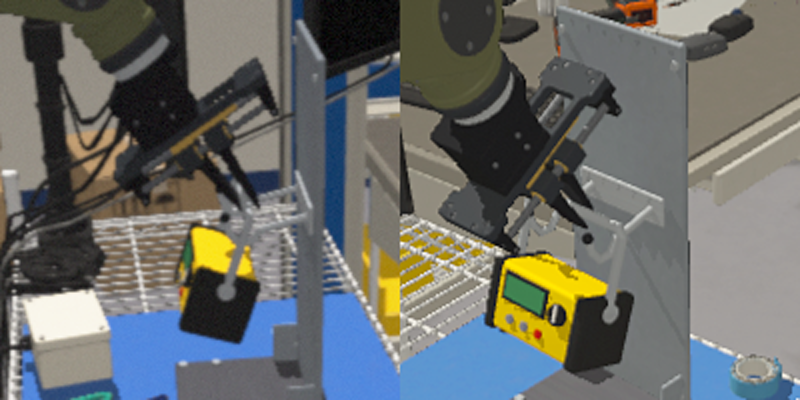

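```bash
python3 -m crank '-1 -0.3 0 0 0 6 0; -1 -0.3 0 0 0 7 0; -1 0 0 0 0 0 0'; python3 - <<'E'
from h import *
T,R=target([562,76.7,225],-4,45); delta(T,R)
a=vision.capture("side")[60:260,200:400,::-1];b=vision.capture("scene")[60:260,180:380,::-1]
cv2.imwrite("pics/s8.png",cv2.resize(cv2.hconcat([a,b]),(800,400),interpolation=cv2.INTER_CUBIC))
E
```

```text
clock: 12.02
tcp_pos: [570.5, 75.3, 237.4]
ee_rot: [0.015, 0.917, -0.035, 0.396]
ft_force: [-1.1, -0.9, -4.9]
finger_gap: 0.097
tool shift cm [-1.54 -0.08  2.1 ] rot deg [ 0.2 -1.7 -0.3] | grip now [556.9  76.4 250.2] F [-1.1 -0.9 -4.9] gap 9.2 t 12.025
```

View pics/s8.png

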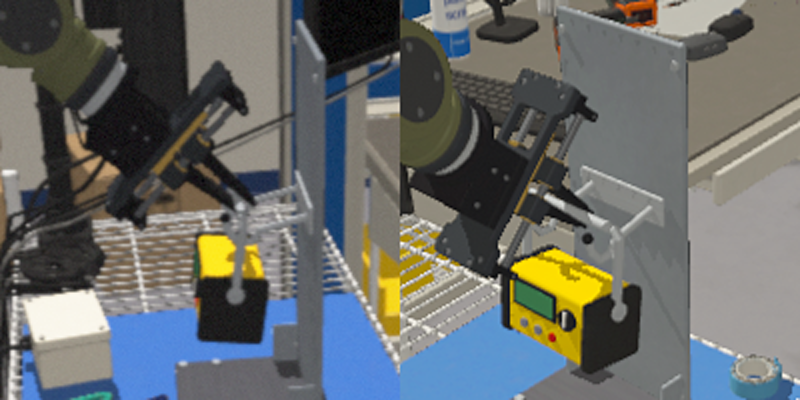

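```bash
python3 -m crank '-1 -0.6 0 1 0 0 0; -1 -0.6 0 0.8 0 0 0; -1 0 0 0 0 0 0'; python3 - <<'E'
from h import *
T,R=target([562,76.7,225],-4,45); delta(T,R)
E
```

```text
clock: 12.5
tcp_pos: [580.7, 74.8, 222.2]
ee_rot: [0.014, 0.916, -0.036, 0.399]
ft_force: [-0.5, 0.5, -3.3]
finger_gap: 0.097
tool shift cm [-1.14 -0.05  0.31] rot deg [ 0.2 -2.1 -0.4] | grip now [567.   75.8 235. ] F [-0.5  0.5 -3.3] gap 9.2 t 12.5
```

```bash
python3 -m crank '-1 -1.2 0 0.2 0 0 0; -1 -0.3 0 0 0 0 0; -1 0 0 0 0 0 0'; python3 - <<'E'
from h import *
T,R=target([562,76.7,225],-4,45); delta(T,R)
E
```

```text
clock: 12.88
tcp_pos: [573.8, 75.7, 213.4]
ee_rot: [0.014, 0.915, -0.036, 0.403]
ft_force: [0.3, -0.5, -3.5]
finger_gap: 0.097
tool shift cm [-0.03 -0.02  0.22] rot deg [ 0.1 -2.5 -0.4] | grip now [560.   76.7 226.1] F [ 0.3 -0.5 -3.5] gap 9.2 t 12.875
```

```bash
python3 -m crank '-1 -0.2 0 0.3 0 0 0; -1 -0.2 0 0.2 0 0 0; -1 0 0 0 0 0 0; -1 0 0 0 0 0 0'; python3 - <<'E'
from h import *
T,R=target([562,76.7,225],-4,45); delta(T,R)
import pickle
a=vision.capture("side")[60:260,200:400,::-1];b=vision.capture("scene")[60:260,180:380,::-1]
cv2.imwrite("pics/s9.png",cv2.resize(cv2.hconcat([a,b]),(800,400),interpolation=cv2.INTER_CUBIC))
E
```

```text
clock: 13.38
tcp_pos: [576.4, 75.9, 213.4]
ee_rot: [0.014, 0.913, -0.036, 0.406]
ft_force: [0.5, -0.4, -1.3]
finger_gap: 0.098
tool shift cm [-0.2   0.02  0.03] rot deg [ 0.1 -3.  -0.4] | grip now [562.5  76.9 226. ] F [ 0.5 -0.4 -1.3] gap 9.3 t 13.375
```

View pics/s9.png

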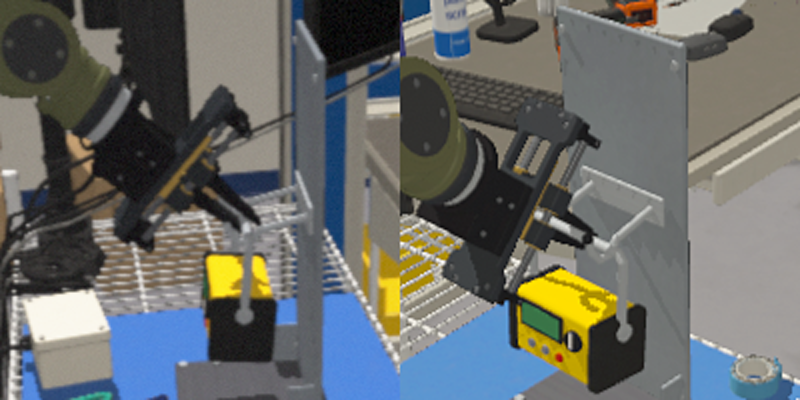

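```bash
python3 -m crank '-1 -0.2 0 0.1 0 0 0; -0.3 0 0 0 0 0 0; -0.3 0 0 0 0 0 0; -0.3 0 0 0 0 0 0'; python3 - <<'E'
from h import *
T,R=target([562,76.7,225],-4,45); delta(T,R)
a=vision.capture("side")[60:260,200:400,::-1];b=vision.capture("scene")[60:260,180:380,::-1]
cv2.imwrite("pics/s10.png",cv2.resize(cv2.hconcat([a,b]),(800,400),interpolation=cv2.INTER_CUBIC))
E
```

```text
clock: 13.98
tcp_pos: [577.2, 76.2, 213.9]
ee_rot: [0.013, 0.912, -0.036, 0.409]
ft_force: [0.2, -0.3, 0.6]
finger_gap: 0.332
tool shift cm [-0.29  0.05  0.  ] rot deg [ 0.1 -3.3 -0.5] | grip now [563.2  77.2 226.4] F [ 0.2 -0.3  0.6] gap 31.5 t 13.975
```

View pics/s10.png

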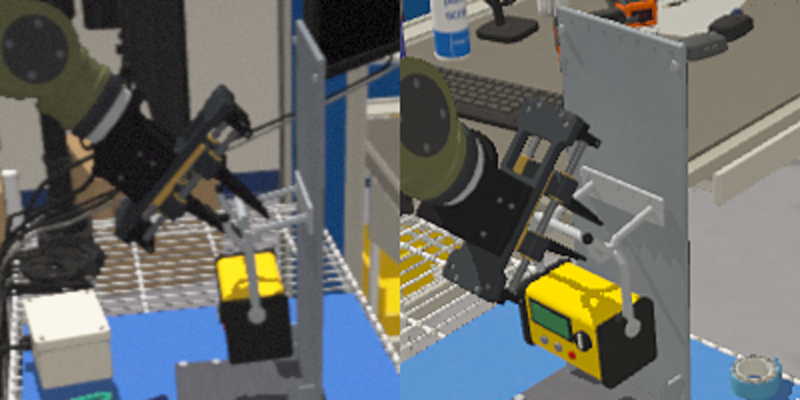

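```bash
python3 -m crank '-0.3 0 0 -1.5 0 0 0; -0.3 0 0 -2 0 0 0; -0.3 0 0 -3 0 0 0; -0.3 0 0 -4 0 0 0; -0.3 0 0 -3 0 0 0;-0.3 0 0 0 0 0 0'; python3 - <<'E'
from h import *
T,R=target([440,-97,160],-4,0); delta(T,R)
a=vision.capture("side")[60:260,200:400,::-1];b=vision.capture("scene")[60:260,180:380,::-1]
cv2.imwrite("pics/s11.png",cv2.resize(cv2.hconcat([a,b]),(800,400),interpolation=cv2.INTER_CUBIC))
E
```

```text
clock: 14.82
tcp_pos: [473.9, 83.4, 305.1]
ee_rot: [0.013, 0.912, -0.036, 0.408]
ft_force: [0.1, -0.1, 0.5]
finger_gap: 0.351
tool shift cm [-13.47  18.34   9.38] rot deg [ -0.1 -48.1  -0.5] | grip now [459.9  84.4 317.7] F [ 0.1 -0.1  0.5] gap 33.4 t 14.825
```

View pics/s11.png

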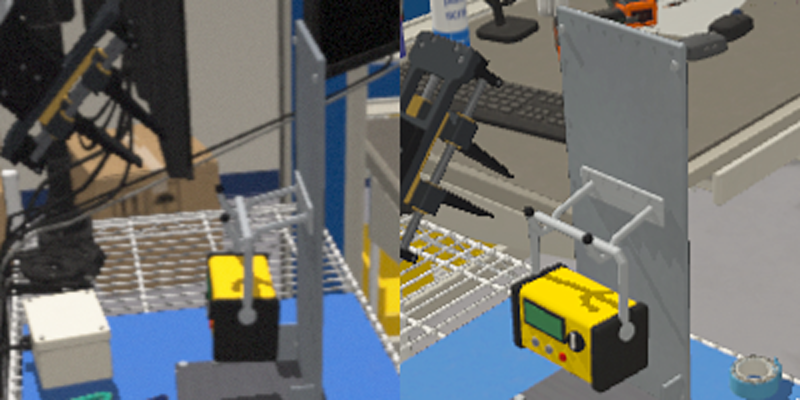

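```bash
python3 -m crank '-0.1 -1 3.6 0 0 -9.6 0; -0.1 -1 3.6 0 0 -9.6 0; -0.1 -1 3.6 0 0 -9.6 0; -0.1 0 3.6 1 0 -9.6 0; -0.1 0 3.6 1 0 -9.6 0; -0.1 0 0 0 0 0 0'; python3 - <<'E'
from h import *
T,R=target([440,-97,160],-4,0); delta(T,R)
E
```

```text
clock: 15.68
tcp_pos: [440.8, -100.2, 248.2]
ee_rot: [-0.006, 0.999, -0.037, -0.024]
ft_force: [-0.1, -0.2, 0.5]
finger_gap: 0.449
tool shift cm [ 0.42 -0.2  10.69] rot deg [-0.6  2.8 -0.3] | grip now [ 441.7 -100.5  266.9] F [-0.1 -0.2  0.5] gap 42.6 t 15.675
```

```bash
python3 -m crank '-0.1 -5 0 0 -0.6 2.8 -0.3; -0.1 0 0 0 0 0 0'; python3 - <<'E'
from h import *; import pickle
T,R=target([440,-97,160],-4,0); delta(T,R)
w=vision.camera_params("wrist"); im=vision.capture("wrist"); pickle.dump(w,open("w12.pkl","wb"))
cv2.imwrite("pics/w12.png",im[:,:,::-1])
for t in("probe","probe_rest","red_terminal"): print(t,vision.boxes_of("wrist",t))
s=vision.capture("scene"); cv2.imwrite("pics/sc12.png",s[:,:,::-1]); s=vision.capture("side"); cv2.imwrite("pics/sd12.png",s[:,:,::-1])
E
```

```text
clock: 15.92
tcp_pos: [389.4, -96.1, 244.9]
ee_rot: [-0.002, 0.999, -0.035, -0.004]
ft_force: [0.5, 0.3, 0.4]
finger_gap: 0.451
tool shift cm [ 5.13 -0.22 10.34] rot deg [-0.2  0.4 -0. ] | grip now [389.6 -96.1 263.7] F [0.5 0.3 0.4] gap 42.8 t 15.925
probe [{'pixel': [379.2, 210.3], 'confidence': 0.96}, {'pixel': [270.5, 254.9], 'confidence': 0.95}, {'pixel': [303.8, 199.7], 'confidence': 0.65}, {'pixel': [403.2, 286.1], 'confidence': 0.55}]
probe_rest [{'pixel': [367.6, 193.5], 'confidence': 0.88}]
red_terminal [{'pixel': [485.1, 94.7], 'confidence': 0.83}]
```

View pics/w12.png

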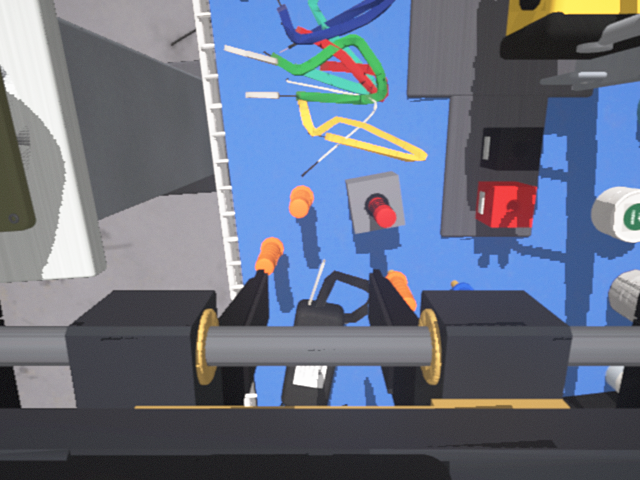

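```bash
python3 - <<'E'
import cv2
im=cv2.imread("pics/w12.png"); cv2.imwrite("pics/w12c.png",cv2.resize(im[120:245,340:550],None,fx=3.8,fy=3.8,interpolation=cv2.INTER_CUBIC))
E
```

```text
(no output)
```

View pics/w12c.png

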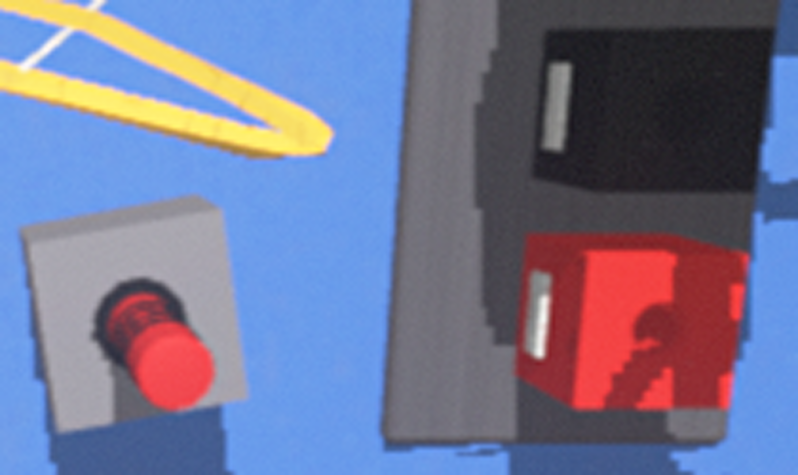

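```bash
python3 - <<'E'
from h import *; import pickle
np.set_printoptions(precision=1,suppress=True)
w=pickle.load(open("w12.pkl","rb"))
for k,uv,z in [("top",(385.8,216.8),100),("collar",(377.1,206),45),("block",(375.8,203.7),40),("hole",(513.2,205),48),("face",(513.7,206.8),48)]: print(k,onz("wrist",uv,z,w))
for k,a,b,c in [("top",(385.8,216.8),(298.3,296),(275,270.5))]: print(tri([("wrist",np.array(a),w),("scene",np.array(b)),("side",np.array(c))]))
print("scene",onz("scene",(298.3,296),100),onz("scene",(298.8,321),45),onz("scene",(342.4,287),48))
E
```

```text
top [440.2 -94.6 100. ]
collar [440.5 -96.   45. ]
block [440.  -94.7  40. ]
hole [ 559.2 -102.5   48. ]
face [ 559.7 -104.2   48. ]
(array([441.6, -95.5,  97.2]), [array([1.3, 0.3]), array([-0.3,  0.5]), array([-0.1, -0.3])])
scene [440.6 -97.1 100. ] [436.3 -99.3  45. ] [ 557.5 -107.1   48. ]
```

```bash
python3 -m crank '0 3 0 0 0 0 0; 0 2 0 2 0 0.4 0; 0 0 0 3 0 0 0; 0 0 0 0 0 0 0'; python3 - <<'E'
from h import *
T,R=target([440.3,-95.2,82],-4,0); delta(T,R)
E
```

```text
clock: 16.73
tcp_pos: [447.3, -100.1, 197.4]
ee_rot: [-0.001, 0.999, -0.033, 0.002]
ft_force: [-0.2, 0.2, 0.3]
finger_gap: 0.503
tool shift cm [-0.79 -0.4  13.42] rot deg [-0.2 -0.2  0.2] | grip now [ 447.3 -100.1  216.2] F [-0.2  0.2  0.3] gap 47.7 t 16.725
```

```bash
python3 -m crank '0 -0.8 -0.4 2 0 0 0; 0 0 0 3 0 0 0; 0 0 0 2 0 0 0; 0 0 0 0 0 0 0'; python3 - <<'E'
from h import *; import pickle
T,R=target([440.3,-95.2,82],-4,0); delta(T,R)
w=vision.camera_params("wrist"); im=vision.capture("wrist"); pickle.dump(w,open("w13.pkl","wb"))
cv2.imwrite("pics/w13.png",im[:,:,::-1])
E
```

```text
clock: 17.23
tcp_pos: [444.4, -96.2, 132.4]
ee_rot: [-0.0, 0.999, -0.033, 0.006]
ft_force: [-0.6, 0.4, -0.7]
finger_gap: 0.495
tool shift cm [-0.51 -0.07  6.91] rot deg [-0.  -0.7  0.2] | grip now [444.2 -96.2 151.2] F [-0.6  0.4 -0.7] gap 47.0 t 17.225
```

View pics/w13.png

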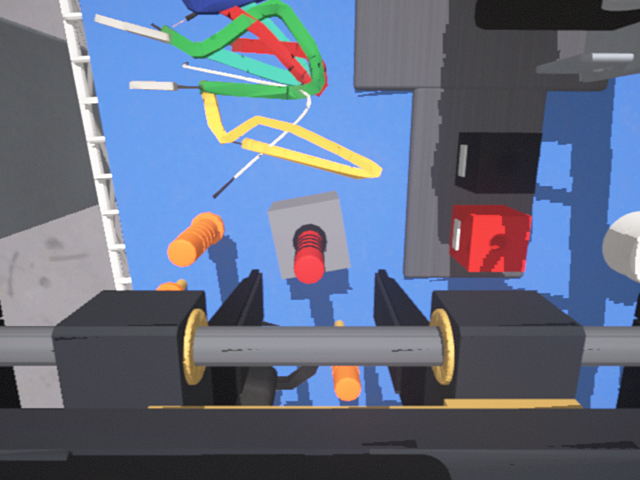

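```bash
python3 - <<'E'
from h import *; import pickle
w=pickle.load(open("w13.pkl","rb")); print(onz("wrist",(309.3,268),100,w), onz("wrist",(312,236),45,w))
E
python3 -m crank '0 -0.6 -0.05 0.5 0 -0.7 0; 0 -0.1 0 2 0 0 0; 0 -0.1 0 2 0 0 0; 0 -0.1 0 1.5 0 0 0; 0 0 0 0 0 0 0'; python3 - <<'E'
from h import *
T,R=target([440.3,-95.2,82],-4,0); delta(T,R)
E
```

```text
[440.65508939 -94.78090643 100.        ] [442.10102632 -92.1157437   45.        ]
clock: 17.9
tcp_pos: [440.3, -96.9, 78.5]
ee_rot: [0.002, 0.999, -0.033, 0.006]
ft_force: [0.5, 0.2, 0.9]
finger_gap: 0.5
tool shift cm [-0.03 -0.17  1.53] rot deg [ 0.2 -0.7  0.2] | grip now [440.1 -96.8  97.3] F [0.5 0.2 0.9] gap 47.5 t 17.9
```

```bash
python3 -m crank '0 -0.1 -0.17 1.5 0.2 -0.7 0.2; 0 0 0 0 0 0 0'; python3 - <<'E'
from h import *
T,R=target([440.3,-95.2,82],-4,0); delta(T,R)
E
```

```text
clock: 18.15
tcp_pos: [440.5, -95.4, 63.8]
ee_rot: [-0.0, 0.999, -0.035, 0.001]
ft_force: [0.9, -0.5, -0.0]
finger_gap: 0.498
tool shift cm [-0.02 -0.01  0.06] rot deg [-0.  -0.1  0. ] | grip now [440.4 -95.4  82.6] F [ 0.9 -0.5 -0. ] gap 47.3 t 18.15
```

```bash
python3 -m crank '-1 0 0 0 0 0 0; -1 0 0 0 0 0 0; -1 0 0 0 0 0 0; -1 0 0 0 0 0 0; -1 0 0 0 0 0 0'; python3 - <<'E'
from h import *
T,R=target([440.3,-95.2,82],-4,0); delta(T,R)
E
```

```text
clock: 18.77
tcp_pos: [441.2, -95.6, 64.9]
ee_rot: [0.0, 0.999, -0.035, 0.001]
ft_force: [0.6, -0.4, 0.1]
finger_gap: 0.163
tool shift cm [-0.1  -0.04  0.17] rot deg [ 0.  -0.1  0. ] | grip now [441.2 -95.6  83.7] F [ 0.6 -0.4  0.1] gap 15.5 t 18.775
```

```bash
python3 -m crank '-1 0 0 -1 0 0 0; -1 0 0 -2 0 0 0; -1 0 0 -3 0 0 0; -1 0 0 -1.5 0 0 0; -1 0 0 0 0 0 0'; python3 - <<'E'
from h import *
T,R=target([559.4,-104,83.7+80],-4,0); delta(T,R)
cv2.imwrite("pics/w14.png",vision.capture("wrist")[:,:,::-1])
cv2.imwrite("pics/s14.png",vision.capture("side")[:,:,::-1])
a=cv2.imread("pics/w14.png")[120:,80:560];b=cv2.imread("pics/s14.png")[200:380,200:400]
cv2.imwrite("pics/ws14.png",cv2.hconcat([cv2.resize(a,(400,300)),cv2.resize(b,(400,300))]))
E
```

```text
clock: 19.4
tcp_pos: [441.1, -95.5, 143.7]
ee_rot: [0.0, 0.999, -0.035, 0.002]
ft_force: [-1.0, -0.1, 0.0]
finger_gap: 0.162
tool shift cm [11.86  0.02 -0.09] rot deg [ 0.  -0.2  0. ] | grip now [441.  -95.5 162.5] F [-1.  -0.1  0. ] gap 15.4 t 19.4
```

View pics/ws14.png

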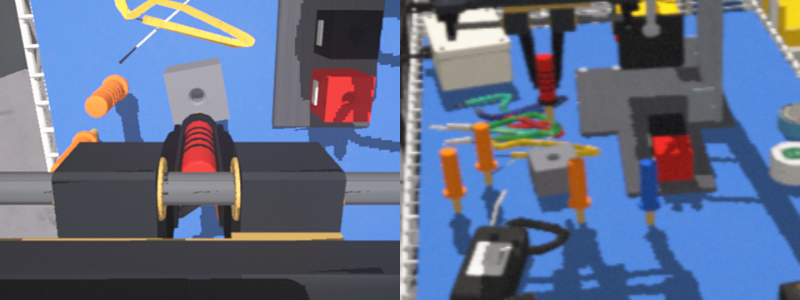

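```bash
python3 - <<'E'
from h import *
w=vision.camera_params("wrist"); import pickle; pickle.dump((w,status.read_state()["tcp_pos"]),open("w14.pkl","wb"))
im=cv2.imread("pics/w14.png"); cv2.imwrite("pics/w14c.png",cv2.resize(im[190:290,270:370],(600,600),interpolation=cv2.INTER_CUBIC))
E
python3 -m crank '-1 4 0 0 0 0 0; -1 4 0 0 0 0 0; -1 3.8 0 0 0 0 0; -1 0 0 0 0 0 0'
python3 - <<'E'
from h import *; import pickle
T,R=target([559.4,-104,83.7+80],-4,0); delta(T,R)
w=vision.camera_params("wrist"); p=status.read_state()["tcp_pos"]; im=vision.capture("wrist"); pickle.dump((w,p),open("w15.pkl","wb")); cv2.imwrite("pics/w15.png",im[:,:,::-1])
cv2.imwrite("pics/w15c.png",cv2.resize(im[190:290,270:370,::-1],(600,600),interpolation=cv2.INTER_CUBIC))
E
```

```text
clock: 20.0
tcp_pos: [557.2, -102.6, 134.7]
ee_rot: [-0.001, 0.999, -0.035, -0.005]
ft_force: [-0.0, -0.1, -0.4]
finger_gap: 0.16
tool shift cm [ 0.21  0.12 -1.02] rot deg [-0.1  0.6 -0. ] | grip now [ 557.4 -102.7  153.5] F [-0.  -0.1 -0.4] gap 15.2 t 20.0
```

View pics/w14c.png

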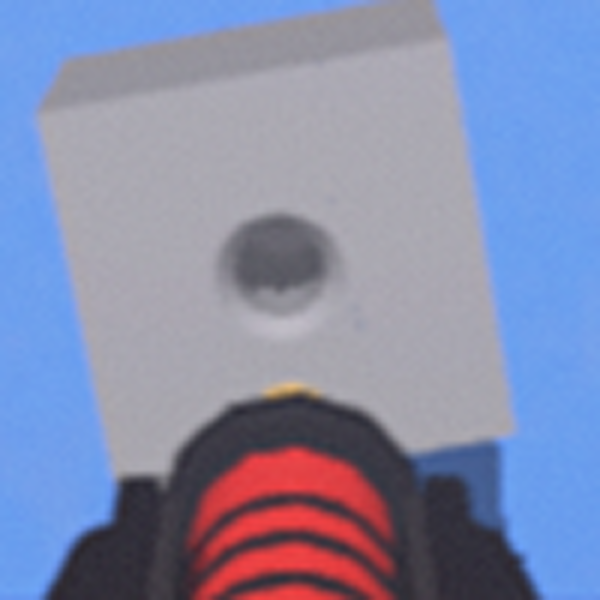

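View pics/w15c.png

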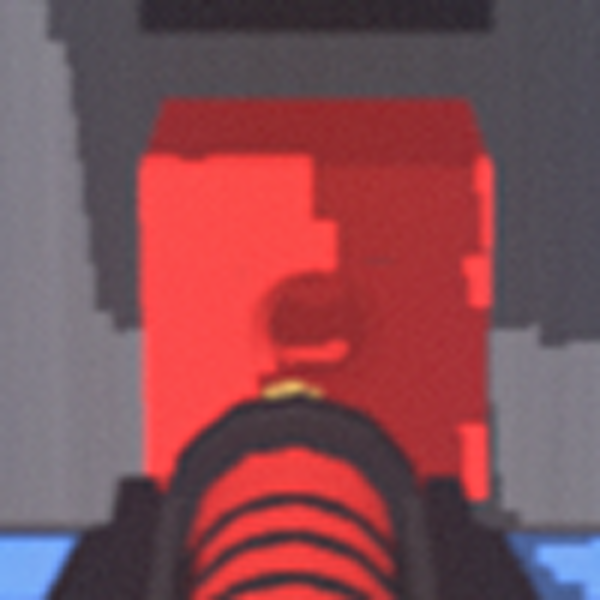

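```bash
python3 - <<'E'
from h import *; import pickle
np.set_printoptions(precision=2,suppress=True)
w,p=pickle.load(open("w14.pkl","rb")); w2,p2=pickle.load(open("w15.pkl","rb"))
b=onz("wrist",(270+280/6,190+274/6),40,w); t=onz("wrist",(270+313/6,190+317/6),48,w2)
print(b,t,t-b); g=np.array([441.2,-95.6]); tt=g+(t-b)[:2]; print("target tool xy",tt,"now",p2)
T,R=target([*tt,83.7+80],-4,0); delta(T,R)
E
```

```text
[439.24 -94.74  40.  ] [ 559.03 -103.01   48.  ] [119.79  -8.27   8.  ]
target tool xy [ 560.99 -103.87] now [ 557.25 -102.64  134.73]
tool shift cm [ 0.51  0.11 -1.06] rot deg [-0.1  0.6 -0. ] | grip now [ 556.1 -102.5  153.2] F [-0.7  0.4 -1.4] gap 15.7 t 20.05
```

```bash
python3 -m crank '-1 0.4 0.1 0.8 -0.1 0.6 0; -1 0 0 0 0 0 0; -1 0 0 0 0 0 0'
python3 - <<'E'
from h import *; import pickle
T,R=target([561,-103.9,83.7+36],-4,0); delta(T,R)
w=vision.camera_params("wrist"); p=status.read_state()["tcp_pos"]; im=vision.capture("wrist"); pickle.dump((w,p),open("w16.pkl","wb")); cv2.imwrite("pics/w16.png",im[:,:,::-1])
delta(T,R)
cv2.imwrite("pics/w16c.png",cv2.resize(im[190:290,270:370,::-1],(600,600),interpolation=cv2.INTER_CUBIC))
E
```

```text
clock: 20.42
tcp_pos: [556.7, -103.3, 123.8]
ee_rot: [-0.001, 0.999, -0.035, -0.002]
ft_force: [0.0, -0.7, 0.3]
finger_gap: 0.16
tool shift cm [0.44 0.04 2.29] rot deg [-0.1  0.2 -0. ] | grip now [ 556.8 -103.3  142.6] F [ 0.  -0.7  0.3] gap 15.2 t 20.425
tool shift cm [0.45 0.04 2.28] rot deg [-0.1  0.2 -0. ] | grip now [ 556.7 -103.3  142.5] F [-0.8 -0.9 -1.5] gap 15.7 t 20.475
```

View pics/w16c.png

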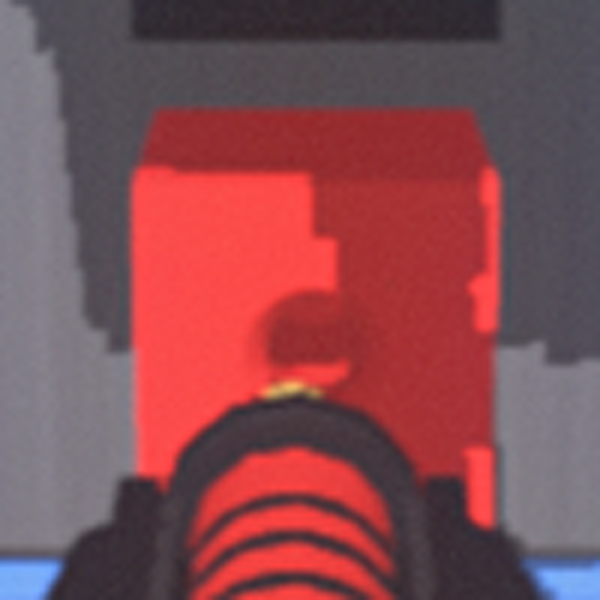

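```bash
python3 -m crank '-1 0.3 0.04 0.6 -0.1 0.2 0; -1 0.1 0 0.4 0 0 0; -1 0 0 0 0 0 0; -1 0 0 0 0 0 0'
python3 - <<'E'
from h import *; import pickle
T,R=target([561,-103.9,83.7+36],-4,0); delta(T,R)
w=vision.camera_params("wrist"); p=status.read_state()["tcp_pos"]; im=vision.capture("wrist"); pickle.dump((w,p),open("w17.pkl","wb")); cv2.imwrite("pics/w17.png",im[:,:,::-1])
delta(T,R)
a=cv2.resize(im[190:290,270:370,::-1],(450,450),interpolation=cv2.INTER_CUBIC)
s=vision.capture("scene")[:,:,::-1]; cv2.imwrite("pics/sc17.png",s)
s=cv2.resize(s[235:315,310:370],(338,450),interpolation=cv2.INTER_CUBIC)
cv2.imwrite("pics/w17c.png",cv2.hconcat([a,s]))
E
```

```text
clock: 20.98
tcp_pos: [560.8, -104.0, 113.6]
ee_rot: [0.0, 0.999, -0.035, 0.0]
ft_force: [0.4, 0.3, -0.5]
finger_gap: 0.157
tool shift cm [ 0.01 -0.01  1.27] rot deg [ 0. -0. -0.] | grip now [ 560.8 -104.   132.4] F [ 0.4  0.3 -0.5] gap 14.9 t 20.975
tool shift cm [ 0.02 -0.02  1.27] rot deg [ 0. -0. -0.] | grip now [ 560.8 -104.   132.4] F [-0.7  0.3 -0.7] gap 15.3 t 21.025
```

View pics/w17c.png

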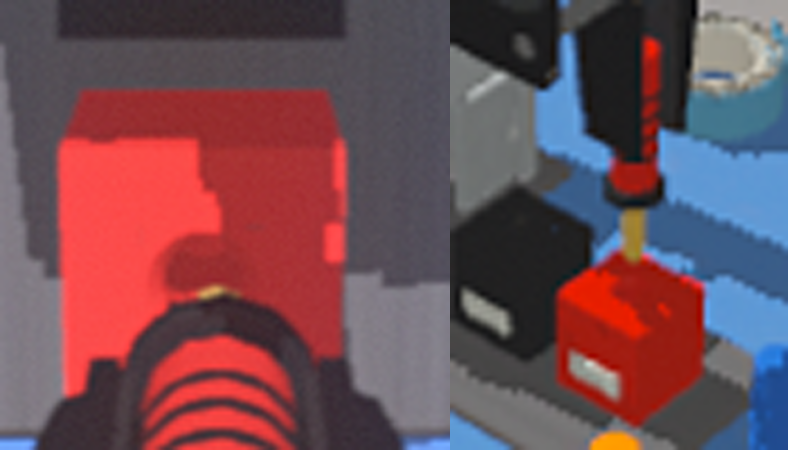

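```bash
python3 - <<'E'
from h import *; import pickle
np.set_printoptions(precision=2,suppress=True)
w,p=pickle.load(open("w17.pkl","rb"))
print("hole",onz("wrist",(270+208/4.5,190+268/4.5),48,w),"tip far edge",onz("wrist",(270+217/4.5,190+286/4.5),60.7,w),p)
# pin seen in scene: tip pixel, hole-mouth
tip=np.array((310+633/5.63,235+262/5.63)); print("scene tip at z60.7",onz("scene",tip,60.7), "expected px hole", proj("scene",[559.4,-103.6,48]), proj("scene",[560.8,-104,60.7]),tip)
E
```

```text
hole [ 560.02 -102.8    48.  ] tip far edge [ 561.27 -101.51   60.7 ] [ 560.84 -104.01  113.61]
scene tip at z60.7 [ 650.1 -227.    60.7] expected px hole [[341.49 285.78]] [[342.15 280.36]] [422.43 281.54]
```

```bash
python3 - <<'E'
from h import *; import pickle
np.set_printoptions(precision=2,suppress=True)
for k,uv,z in (("w14",(318.7,190+383/6),90.8),("w15",(318.7,190+381/6),81.8),("w16",(318.7,190+382/6),70.9),("w17",(270+217/4.5,190+286/4.5),60.7)):
    w,p=pickle.load(open(k+".pkl","rb")); print(k,onz("wrist",uv,z,w),p, onz("wrist",uv,z,w)-p)
E
python3 - <<'E'
import cv2
im=cv2.imread("pics/w17.png"); cv2.imwrite("pics/w17d.png",cv2.resize(im[225:265,295:345],None,fx=14,fy=14,interpolation=cv2.INTER_CUBIC))
E
```

```text
w14 [440.72 -92.25  90.8 ] [440.05 -95.23 141.89] [  0.68   2.98 -51.09]
w15 [557.36 -99.91  81.8 ] [ 557.25 -102.64  134.73] [  0.11   2.74 -52.93]
w16 [ 557.21 -100.7    70.9 ] [ 556.75 -103.27  123.79] [  0.46   2.57 -52.89]
w17 [ 561.27 -101.51   60.7 ] [ 560.84 -104.01  113.61] [  0.43   2.5  -52.91]
```

View pics/w17d.png

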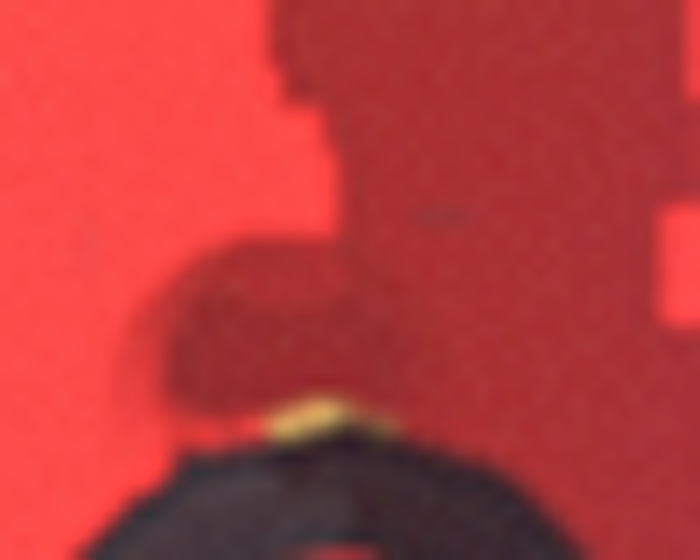

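```bash
python3 - <<'E'
from h import *; import pickle
np.set_printoptions(precision=2,suppress=True)
w,p=pickle.load(open("w17.pkl","rb"))
for uv in [(60,142),(343,147),(65,395),(335,360)]:
    print(uv,onz("wrist",(270+uv[0]/4.5,190+uv[1]/4.5),48,w))
print("hole",onz("wrist",(314.2,252.4),48,w))
w,p=pickle.load(open("w15.pkl","rb"))
for uv in [(140,155),(493,165),(147,475)]:
    print(uv,onz("wrist",(270+uv[0]/6,190+uv[1]/6),48,w))
w,p=pickle.load(open("w14.pkl","rb"))
for uv in [(40,110),(450,40),(513,435)]:
    print(uv,onz("wrist",(270+uv[0]/6,190+uv[1]/6),40,w))
E
python3 - <<'E'
import cv2
im=cv2.imread("pics/sc17.png"); cv2.imwrite("pics/sc17c.png",cv2.resize(im[255:310,315:370],None,fx=10,fy=10,interpolation=cv2.INTER_CUBIC))
E
```

```text
(60, 142) [542.42 -84.87  48.  ]
(343, 147) [578.28 -88.01  48.  ]
(65, 395) [ 540.03 -118.85   48.  ]
(335, 360) [ 575.73 -116.46   48.  ]
hole [ 558.72 -104.44   48.  ]
(140, 155) [542.29 -84.5   48.  ]
(493, 165) [578.7  -87.98  48.  ]
(147, 475) [ 540.15 -119.3    48.  ]
(40, 110) [414.38 -74.55  40.  ]
(450, 40) [459.42 -69.9   40.  ]
(513, 435) [ 464.15 -115.19   40.  ]
```

View pics/sc17c.png

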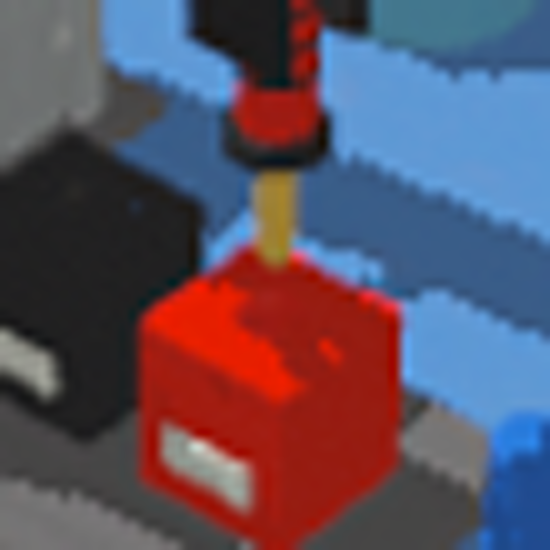

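```bash
python3 -m crank '-1 -0.12 0 0.3 0 0 0; -1 0 0 0.2 0 0 0; -1 0 0 0 0 0 0; -1 0 0 0 0 0 0'
python3 - <<'E'
from h import *; import pickle
T,R=target([559.5,-104.1,83.7+36],-4,0); delta(T,R)
w=vision.camera_params("wrist"); p=status.read_state()["tcp_pos"]; im=vision.capture("wrist"); pickle.dump((w,p),open("w18.pkl","wb")); cv2.imwrite("pics/w18.png",im[:,:,::-1])
a=cv2.resize(im[205:265,290:350,::-1],(600,600),interpolation=cv2.INTER_CUBIC); cv2.imwrite("pics/w18c.png",a)
E
```

```text
clock: 21.58
tcp_pos: [559.6, -104.0, 108.5]
ee_rot: [0.0, 0.999, -0.035, 0.001]
ft_force: [0.5, -0.2, -0.2]
finger_gap: 0.163
tool shift cm [-0.01  0.01  0.76] rot deg [ 0.  -0.1 -0. ] | grip now [ 559.6 -104.   127.3] F [ 0.5 -0.2 -0.2] gap 15.5 t 21.575
```

View pics/w18c.png

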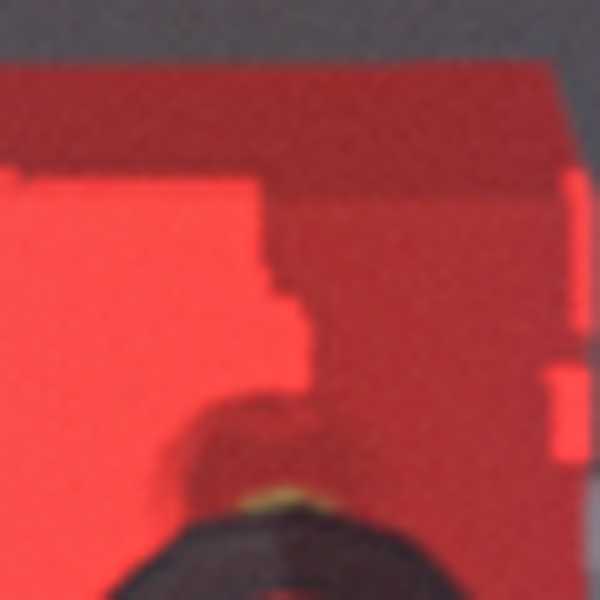

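```bash
python3 -m crank '-1 -0.05 0 0.4 0 0 0; -1 0 0 0.5 0 0 0; -1 0 0 0.2 0 0 0; -1 0 0 0 0 0 0'
python3 - <<'E'
from h import *
T,R=target([559.5,-104.1,83.7+8],-4,0); delta(T,R)
E
```

```text
clock: 22.12
tcp_pos: [558.9, -103.9, 96.5]
ee_rot: [0.0, 0.999, -0.035, 0.0]
ft_force: [0.4, -0.4, -1.3]
finger_gap: 0.164
tool shift cm [0.06 0.02 2.36] rot deg [ 0. -0. -0.] | grip now [ 558.9 -103.9  115.3] F [ 0.4 -0.4 -1.3] gap 15.6 t 22.125
```

```bash
python3 -m crank '-1 0 0 0.4 0 0 0; -1 0 0 0.4 0 0 0; -1 0 0 0.3 0 0 0; -1 0 0 0 0 0 0'
python3 - <<'E'
from h import *
T,R=target([559.5,-104.1,83.7+8],-4,0); delta(T,R)
E
```

```text
clock: 22.62
tcp_pos: [558.9, -103.9, 84.6]
ee_rot: [0.0, 0.999, -0.035, 0.0]
ft_force: [-0.8, 0.2, -0.4]
finger_gap: 0.161
tool shift cm [0.06 0.02 1.17] rot deg [ 0. -0. -0.] | grip now [ 558.9 -103.9  103.4] F [-0.8  0.2 -0.4] gap 15.3 t 22.625
```

It is going in with no lateral force; go on down.

```bash
python3 -m crank '-1 0 0 0.4 0 0 0; -1 0 0 0.4 0 0 0; -1 0 0 0.3 0 0 0; -1 0 0 0 0 0 0'
python3 - <<'E'
from h import *
T,R=target([559.5,-104.1,83.7+8],-4,0); delta(T,R)
E
python3 -m crank '-1 0 0 0.2 0 0 0; -1 0 0 0.2 0 0 0; -1 0 0 0 0 0 0'
```

```text
clock: 23.12
tcp_pos: [559.1, -104.0, 73.0]
ee_rot: [0.0, 0.999, -0.035, 0.0]
ft_force: [0.1, -0.9, -0.6]
finger_gap: 0.164
tool shift cm [0.04 0.01 0.01] rot deg [ 0.  -0.1 -0. ] | grip now [ 559.1 -104.    91.8] F [ 0.1 -0.9 -0.6] gap 15.6 t 23.125
clock: 23.5
tcp_pos: [559.9, -104.2, 73.4]
ee_rot: [0.0, 0.999, -0.035, 0.0]
ft_force: [0.2, 0.5, -0.5]
finger_gap: 0.163
```

```bash
python3 -m crank '-1 0 0 0.6 0 0 0'; python3 -m crank '-1 0 0 0.8 0 0 0;-1 0 0 0.8 0 0 0'; python3 - <<'E'
from h import *
s=vision.capture("scene")[:,:,::-1]; d=vision.capture("side")[:,:,::-1]
cv2.imwrite("pics/p20.png",cv2.hconcat([cv2.resize(s[240:310,310:380],(400,400),interpolation=cv2.INTER_CUBIC),cv2.resize(d[250:320,300:370],(400,400),interpolation=cv2.INTER_CUBIC)]))
E
```

```text
clock: 23.62
tcp_pos: [560.7, -104.6, 72.3]
ee_rot: [0.001, 0.999, -0.035, 0.0]
ft_force: [-16.2, 3.8, 41.6]
finger_gap: 0.167
clock: 23.88
tcp_pos: [561.1, -105.4, 71.2]
ee_rot: [0.001, 0.999, -0.034, -0.003]
ft_force: [-22.1, 6.5, 42.8]
finger_gap: 0.164
```

View pics/p20.png

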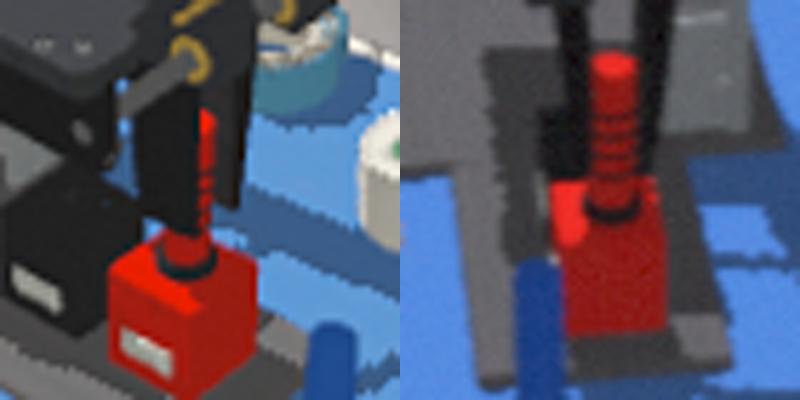

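```bash
python3 -m crank '-1 0 0 -0.05 0 0 0; -1 0 0 0 0 0 0; -0.4 0 0 0 0 0 0; -0.2 0 0 0 0 0 0; -0.2 0 0 0 0 0 0; -0.2 0 0 0 0 0 0'; python3 - <<'E'
from h import *
T,R=target([559.5,-104.1,83.7+8],-4,0); delta(T,R)
cv2.imwrite("pics/w21.png",vision.capture("wrist")[100:,80:560,::-1])
E
```

```text
clock: 24.72
tcp_pos: [560.7, -105.3, 71.1]
ee_rot: [0.001, 0.999, -0.034, -0.004]
ft_force: [-0.1, 0.3, -0.4]
finger_gap: 0.396
tool shift cm [-0.13 -0.11 -0.18] rot deg [0.1 0.4 0.1] | grip now [ 560.8 -105.2   89.9] F [-0.1  0.3 -0.4] gap 37.6 t 24.725
```

View pics/w21.png

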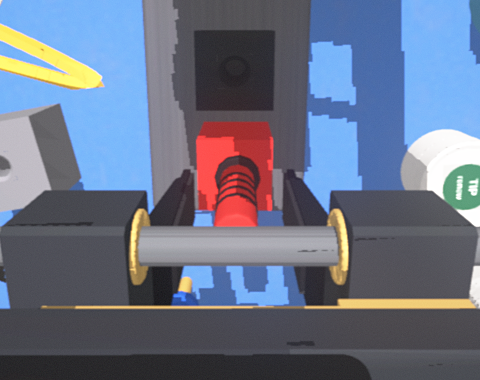

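```bash
python3 -m crank '-0.2 0 0 -1.5 0 0 0; -0.2 0 0 -3 0 0 0; -0.2 0 0 -4 0 0 0; -0.2 0 0 -5 0 0 0; -0.2 -5 2 -2 0 0 0; -0.2 -5 2 0 0 0 0; -0.2 -5 1 0 0 0 0; -0.2 0 0 0 0 0 0'; python3 - <<'E'
from h import *
print(status.read_state()["tcp_pos"])
s=vision.capture("scene")[:,:,::-1]; d=vision.capture("side")[:,:,::-1]
cv2.imwrite("pics/f_sc.png",s);cv2.imwrite("pics/f_sd.png",d)
cv2.imwrite("pics/f_c.png",cv2.hconcat([cv2.resize(s[140:320,215:395],(400,400),interpolation=cv2.INTER_CUBIC),cv2.resize(d[140:320,250:430],(400,400),interpolation=cv2.INTER_CUBIC)]))
E
```

```text
clock: 25.78
tcp_pos: [406.8, -146.3, 241.9]
ee_rot: [0.004, 0.999, -0.034, 0.002]
ft_force: [0.3, 0.2, 0.9]
finger_gap: 0.397
[ 406.76305981 -146.2693486   241.88115992]
```

View pics/f_c.png

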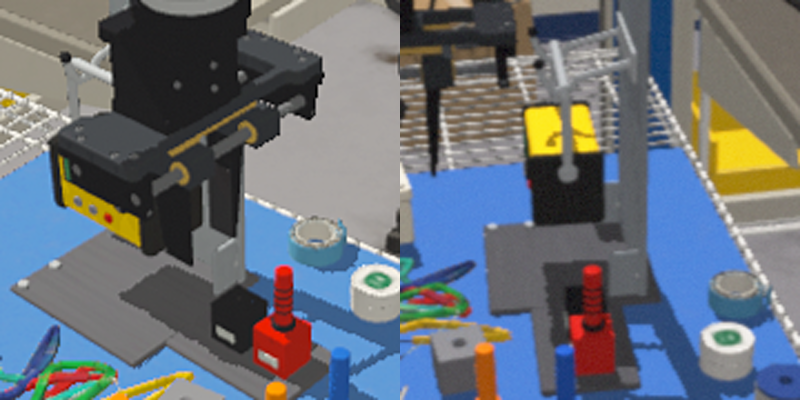

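View pics/f_sc.png

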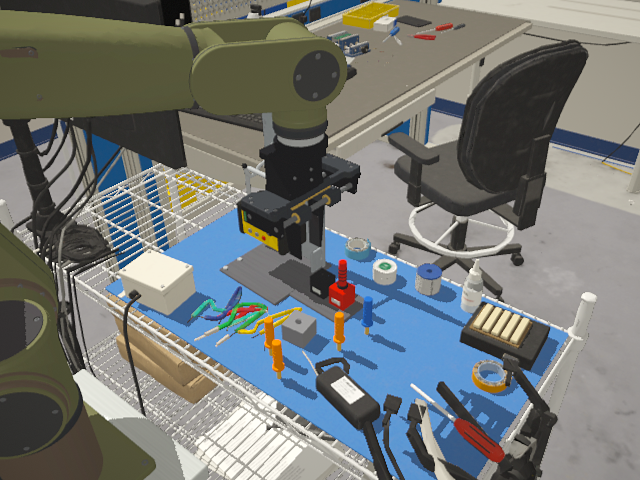

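```bash
python3 - <<'E'
from rig import r,status
print(status.read_state()["clock"]); print(r.finish_job())
E
```

```text
25.875
the job is handed in; nothing more can be done
None
```

The job is done and handed in at 25.9 s: the meter hangs on the station and the red probe is in the red terminal.

- **Meter:** I gripped the handle bar with the tool leaned back about 30°, lowered it into the troughs and let go. After I backed off, the scene and side pictures showed the bar behind both hook balls. The final side picture shows the meter hanging straight and clear of the gripper. It tipped about 15–20° in the grip on the way to the hooks, and I levelled it by leaning the tool further before letting go.
- **Probe:** I took the red probe from the parking block and set it in the red terminal. The collar came down on the terminal's top. The TCP height then put the pin tip about 20 mm above the worktop, which matches fully in. I pushed on the stop, and the highest wrist force I saw was about 43 N. The final pictures show it upright and seated.
- **Other things:** by eye, the flux tin, dropper bottle, solder spool and the orange and blue look-alikes stood where they were at the start.

**Disagreements:**
- The first station fit put the hooks 3 to 4 mm off in y compared with the ball positions. I went by the balls.
- The estimates of the terminal's position differed by 1 to 2 mm, so I used the close wrist pictures. The pin went in with almost no side force.

The wrist was partly in front of the far hook in the last scene picture. My check of both hooks comes from the pictures taken straight after I let go.

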